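Clamp a chip carrier with a captive screw

TASK

Swing the blue clamp strap shut over the chip carrier, then take the orange-handled driver from its stand, set its blade squarely and fully down in the slot of the brass clamp screw before turning, and turn the screw clockwise until it is fully home. Stand the driver back upright in its hole in the stand, with the strap still shut, and do not disturb the bottle, the chip tray or the green-handled driver.

Things in the scene. Friction and masses are not known exactly. Their poses are not given: they have to be found in the camera images.
- fixture: Black clamping fixture fixed to the bench, base plate 130 x 190 x 20 mm (x, y, z), with a dark chip carrier in the middle (top 30 mm above the bench). Origin: centre of its underside; z up. An aluminium post r 13 at (0, 65) mm carries the strap. Strap shut, the screw axis is at (0, -30) mm. Its position and yaw vary, and it may stand left or right of the robot's centre line, the stand on the other side.
- strap (a joint): Swing angle of the blue strap about the vertical pivot post, rad: 0 = shut (strap points along the fixture's -y, hard stop there), growing as it opens anticlockwise seen from above towards the fixture's +x; up to 1.5. Stiff (0.3 N m of friction), stays where it is left. Strap: bar 24 mm wide, 12 mm thick, top 50 mm above the bench, from 16 mm behind the pivot to 154 mm beyond it.
- strap_pivot (a point): Top centre of the strap's pivot, on the pivot axis, 62 mm above the bench. Its x, y axes turn with the strap: the strap points along its -y.
- strap_pin (a point): Top centre of the white upright round pin near the strap's free end, diameter 12 mm, standing 37 mm above the strap (top 87 mm above the bench), 140 mm from the pivot axis: to pinch or push the strap by.
- screw (a joint): Turn of the captive clamp screw, rad, growing clockwise seen from above: starts between 0.9 and 1.9, home at its hard stop 3.0. It sinks 2 mm per rad; friction 0.08 N m, stays where it is left, and cannot be pushed round by pressing down.
- screw_slot (a point): Centre of the slot floor in the screw's round brass head (diameter 26, height 10 mm), on the screw axis, 95 mm from the pivot axis along the strap (pin is 45 mm further out). z is the screw axis (up), x runs along the slot. Slot 16 mm long, 5.4 mm wide, 6 mm deep, blind. Home, the head's underside lies on the strap and this point is 54 mm above the bench.
- driver: Loose screwdriver (0.10 to 0.16 kg) standing blade down in one of the stand's two holes, orange square handle 26 x 26 mm, faces along x and y. Origin: centre of the blade's tip; z up along the driver, x along the blade's width. Blade 13 x 3 mm (last 3 mm: 11.5 x 2.2), 9 mm long; shank r 5; shoulder disc r 18 from 50 to 56 mm; handle from 56 to 116 mm above the tip. In the stand the disc rests on the stand's top with the tip 17 mm above the bench.
- spare: Other loose driver with a green handle and a round pin tip, same outer sizes and origin, standing in the other hole. Leave it alone.
- stand: Driver stand fixed to the bench, 75 x 170 mm, top 67 mm above the bench. Origin: centre of its underside; z up. Its holes lie at (0, -38) and (0, 38) mm.
- hole0 (a point): Centre of a stand hole at the top face, diameter 22 mm, through, top plate 12 mm thick.
- hole1 (a point): The other stand hole, alike.
- bottle: Loose white bottle with blue cap, diameter 44, height 150 mm, origin at the centre of its underside, standing between the fixture and the stand. Leave it alone.
- tray: Loose clear chip tray 80 x 120 x 13 mm lying beyond the work, origin at the centre of its underside. Leave it alone.
Mind the look-alikes: they are no part of the job. What is meant by the fixture is not purple, and is the larger of those in its own colour.

How it is judged (in metres and radians):
On the way, in this order (a step that is already met when the one before it is completed fails the run):
1. the strap is shut (within 0.05 rad) (value of joint strap below 0.05 rad), for 0.2 s.
2. the driver's blade is down in the slot (tip within 4 mm of the slot floor's centre) and square (axis within 0.1 rad of the screw's), the screw not yet home (distance between driver and screw_slot below 0.004 m and angle between the z axis of driver and the z axis of screw_slot, either way round below 0.1 rad and value of joint strap below 0.06 rad), for 0.2 s.
3. the screw is home (turned past 2.9 rad) (value of joint screw above 2.9 rad), for 0.2 s.
At the end, for the whole second after the job is handed in: the screw is home (past 2.88 rad), the strap shut (within 0.06 rad), and the orange driver stands at rest, upright (within 0.08 rad), fully down in its stand hole (tip within 10 mm of the hole's axis) (value of joint screw above 2.88 rad and value of joint strap below 0.06 rad and (horizontal distance between driver and hole0 below 0.01 m or horizontal distance between driver and hole1 below 0.01 m) and angle between driver's own z axis and vertical below 0.08 rad and height (world z) of driver between 0.012 and 0.022 m and linear speed of driver below 0.02 m/s); the robot touches nothing.
It fails at once if the screw is turned while the driver is out of its slot or out of square (more than 10 mm or 0.12 rad off) (velocity of joint screw above 0.3 rad/s and (distance between driver and screw_slot above 0.01 m or angle between the z axis of driver and the z axis of screw_slot, either way round above 0.12 rad)).
It fails at once if the screw is turned with the strap open (velocity of joint screw above 0.3 rad/s and value of joint strap above 0.08 rad).
It fails at once if the bottle is moved by 15 mm or tipped (distance of bottle from where it was at the start of the episode above 0.015 m or angle between bottle's own z axis and vertical above 0.2 rad).
It fails at once if the green driver is moved by 15 mm (distance of spare from where it was at the start of the episode above 0.015 m).
It fails at once if the chip tray is moved by 15 mm (distance of tray from where it was at the start of the episode above 0.015 m).
It also fails if it takes over 72 s, if anything falls off the work surface, if the arm or the gripper's body presses on something with over 40 N, if the wrist force passes 120 N, or if a joint passes its speed limit or range.

ROBOT

A 6-joint arm with a two-finger parallel gripper is mounted at the origin on the work surface. World frame = base frame: x ahead of the robot, y to its left, z up, the work surface at z = 0. Lengths are in mm, angles in rad, forces in N, time in s.
With the tool pointing down it reaches from about 350 to 975 mm from the base axis. Payload 7.1 kg.
Tool frame: the origin (TCP) lies at the very end of the fingers, on their centre line; the grasp point (between the pads) lies 19 mm behind it; z points along the fingers, x is the direction in which the jaws open and shut, and the axes are right-handed (so a half turn about z gives the same grasp; the last joint's range is limited). The gripper opens to 88 mm and grips with 3 to 60 N. Pads are 20 mm wide; open, the fingers measure 115 mm over their backs; the gripper's body (75 mm by 178 mm) begins 61 mm behind the grasp point.
Start: joints at [1.171, 0.423, 1.63, -0, 1.089, -0.019], TCP at [232.257, 580.225, 222.675] pointing down, gripper open.
Joint ranges: [-3, 3], [-0.9, 2.11], [0.09, 2.58], [-1.31, 4.45], [0.11, 2.69], [-2.54, 2.54]. Speed limits (rad/s): [2.39, 2.39, 3.01, 3.14, 3.14, 3.14].

INTERFACE

Orientations are given as a rotation vector (axis times angle).
In Python, from workcell import * gives the robot as it stands.
- The arm moves only by the tool arm_command, never from a script. Its argument "increments" is a list of rows, each a list of 2 entries, a list of its own where there are three numbers: the shift along the tool's x, y, z in cm, then the turn about the tool's z in degrees. In form: [[[dx, dy, dz], turn], ...]. A call has 1 to 20 rows; each row shifts and turns the pose as measured when the row begins, along the tool's axes as they then stand; what a row does not reach is not made up. A row lasts 1/10 s, in which the tool goes at most 50 mm and 8.59 degrees, less where a joint would pass 70% of its speed; a pose out of reach is approached as far as the arm can. A call is refused whole if a number of a shift passes 5 or a number of a turn 8.59, either way. A call with a gripper value outside its range is refused whole. "gripper" is the opening, from 0 (shut) to 1 (fully open), set as the call begins (left out, the last holds). The fingers move at their own pace and stop on an object; the grip force is fixed at half the most. Time passes only in rows, so rows that do not move let the fingers close. It gives the time, the measured TCP pose, the force and the opening at its end, in the units of the state.
- get_obs(): the state, without advancing time (a new reading comes with each control period).
- get_image(name): name is "side" or "top"; returns the picture (384x512x3 uint8, red, green, blue); there is no depth.
- camera_params(name): a dict with "K" (3x3 intrinsics, pixels), "rvec" (rotation vector, rad) and "tvec" (3), from world to camera coordinates, as OpenCV has them. Camera axes: x right, y down, z forward; pixel columns grow to the right and rows downward; lengths in mm; the calibration is good to about 2 mm. A picture is of the moment at which its call begins. camera_params takes no time and is no camera call.
- close_job(): hands the job in, once; it reports no verdict.
The state is a dict: "t": time; "qpos": joint angles; "qvel": joint speeds; "joint_torque": joint torques, N m; "ee_pos": TCP position; "orientation": TCP orientation; "ft_force": force on the tool from outside, world axes, zero at the start; "moment": the same for the moment, N m; "width": finger opening in mm.
Only numpy, scipy, OpenCV 4.12 (cv2) and the standard library are available. Lean on these libraries where they do the work, as an engineer would, in place of code of your own. Each camera call takes 0.05 s, during which the arm holds its last target.

## Working session

There is one attempt and no reset: what is moved stays moved. The work goes in short steps, Python scripts to look and compute and a tool call to move; the robot and the scene stay as the last step left them, time stands still between calls to the robot, and variables do not carry over. Pictures are saved under pics/ and viewed, and the job is handed in when it is done.

Besides the shell and the picture viewer there is one more tool, called after "Request:" by a JSON object that holds its "op" and its "data", one argument or row to a line. arm_command: Moves the arm, as the interface text tells. Its arguments: {"type":"object","properties":{"increments":{"type":"array","items":{"type":"array"}},"gripper":{"type":"number"}},"required":["increments"]}

```bash
mkdir -p pics; python3 - <<'E'
from workcell import *
import cv2
for n in("side","top"):
    im=get_image(n); cv2.imwrite(f"pics/{n}0.png",im[:,:,::-1])
    p=camera_params(n); print(n,p)
o=get_obs(); print(o)
E
ls
```

```text
side {'K': array([[393.90621589,   0.        , 255.05105609],
       [  0.        , 393.90621589, 187.58589981],
       [  0.        ,   0.        ,   1.        ]]), 'rvec': array([ 2.18312663, -0.45520038,  0.24672584]), 'tvec': array([-447.46543427,  234.18681705,  835.30079768])}
top {'K': array([[359.26679775,   0.        , 255.7263245 ],
       [  0.        , 359.26679775, 186.96796129],
       [  0.        ,   0.        ,   1.        ]]), 'rvec': array([ 2.19361022, -2.12572284,  0.21225136]), 'tvec': array([ 45.7750194 , 535.82886216, 802.17523101])}
{'t': 0.1, 'qpos': array([ 1.17100518e+00,  4.23780957e-01,  1.63058662e+00, -1.13447452e-06,
        1.08860565e+00, -1.90212450e-02]), 'qvel': array([ 0.00069441, -0.00069701, -0.00212253, -0.00085013, -0.00125185,
        0.0004521 ]), 'joint_torque': array([ 3.23370496e-04, -5.45617175e+01, -2.74326932e+01,  6.45268173e-02,
        1.88809651e-02,  2.80225080e-06]), 'ee_pos': array([232.06869672, 579.78654833, 221.97969945]), 'orientation': array([ 2.60105766e+00,  1.76050299e+00, -1.81740366e-03]), 'ft_force': array([0.20418989, 0.62002819, 0.77822088]), 'moment': array([-0.00600021,  0.00928981,  0.06596782]), 'width': 87.85577307227294}
pics
```

View pics/side0.png

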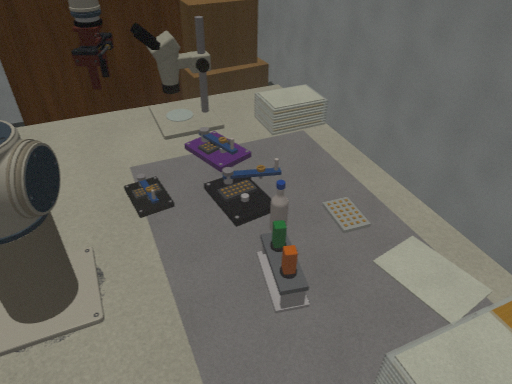

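View pics/top0.png

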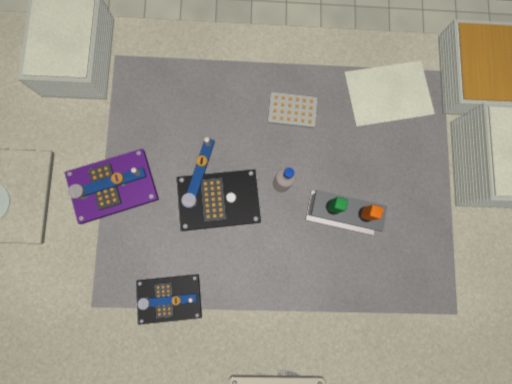

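```bash
cat > h.py <<'E'
import numpy as np,cv2
from workcell import *
from scipy.spatial.transform import Rotation as R
def cam(n):
    p=camera_params(n); return p["K"],R.from_rotvec(p["rvec"]).as_matrix(),np.array(p["tvec"])
def proj(n,P):
    K,Rm,t=cam(n); q=(np.atleast_2d(P)@Rm.T+t)@K.T; return q[:,:2]/q[:,2:]
def bp(n,uv,z):
    K,Rm,t=cam(n); d=Rm.T@np.linalg.inv(K)@np.array([uv[0],uv[1],1.]); c=-Rm.T@t
    return c+d*(z-c[2])/d[2]
def tri(uvs,uvt):
    from scipy.optimize import least_squares
    f=lambda X:np.r_[proj("side",X)[0]-uvs,proj("top",X)[0]-uvt]
    r=least_squares(f,[500,0,50]); return r.x,r.fun
def crop(src,dst,x0,y0,x1,y1,s):
    im=cv2.imread(src)[y0:y1,x0:x1]; cv2.imwrite(dst,cv2.resize(im,None,fx=s,fy=s,interpolation=cv2.INTER_CUBIC))
E
python3 - <<'E'
from h import *
crop("pics/top0.png","pics/t0a.png",170,125,270,240,5)
crop("pics/top0.png","pics/t0b.png",270,150,400,245,6)
crop("pics/side0.png","pics/s0a.png",195,145,315,310,3.6)
E
```

```text
(no output)
```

View pics/t0a.png

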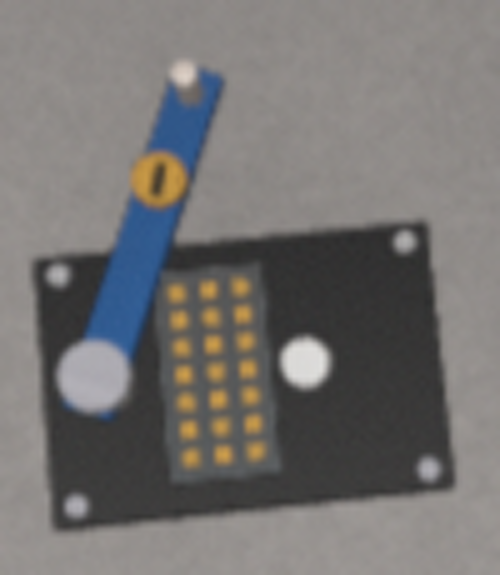

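View pics/t0b.png

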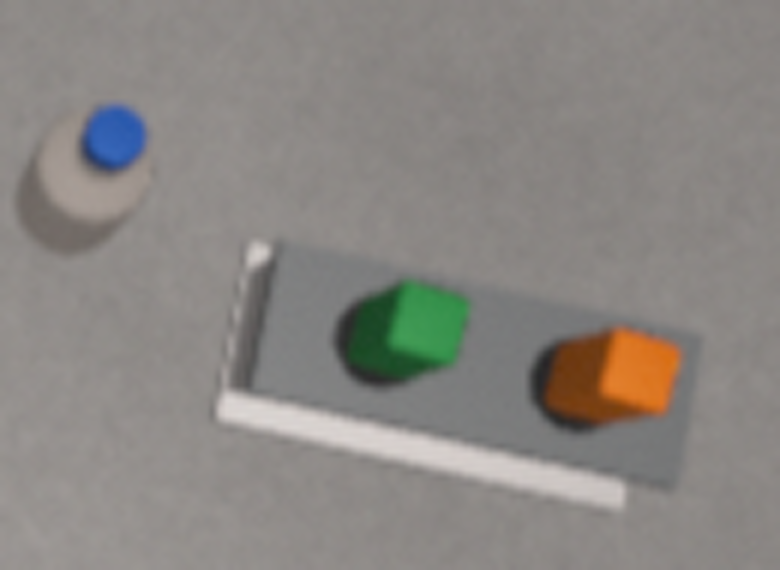

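View pics/s0a.png

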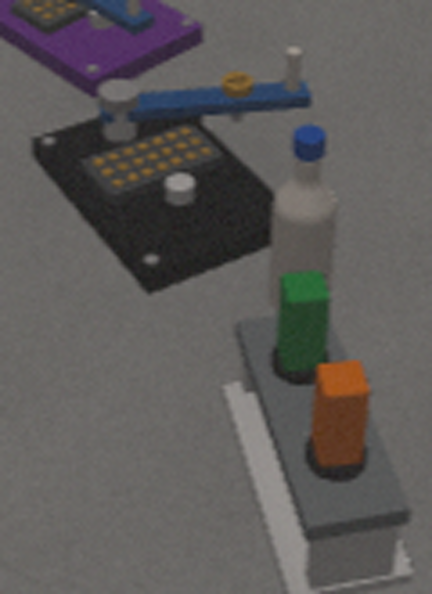

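```bash
cat >> h.py <<'E'
def A(x,y,x0,y0,s): return ((x+.5)/s-.5+x0,(y+.5)/s-.5+y0)
E
python3 - <<'E'
from h import *
a=lambda x,y:A(x,y,170,125,5); b=lambda x,y:A(x,y,270,150,6); s=lambda x,y:A(x,y,195,145,3.6)
np.set_printoptions(precision=1,suppress=True)
print("corners",[bp("top",a(*p),20) for p in[(35,260),(427,222),(453,488),(54,529)]])
print("pivot",bp("top",a(94,375),62),tri(s(118,89),a(94,375)))
print("pin",bp("top",a(184,72),87),tri(s(293,52),a(184,72)))
print("screw z~61",bp("top",a(158,180),62),tri(s(237,79),a(158,180)))
print("slot",[bp("top",a(*p),62) for p in[(161,166),(155,194)]])
print("bottle cap",tri(s(310,130),b(114,136)), bp("top",b(114,136),150))
print("stand top",[bp("top",b(*p),67) for p in[(275,240),(703,335),(672,488),(250,393)]])
print("handle orange",[bp("top",b(*p),133) for p in[(617,328),(680,344),(665,413),(600,396)]])
print("handle green",[bp("top",b(*p),133) for p in[(405,281),(470,298),(455,369),(388,352)]])
print(tri(s(342,372),b(641,370)))
E
```

```text
corners [array([555.8, 251.6,  20. ]), array([581.2,  64.8,  20. ]), array([453.3,  48.8,  20. ]), array([428.5, 235. ,  20. ])]
pivot [496.7 214.4  62. ] (array([497.1, 214.1,  62.9]), array([-0.3,  0. ,  0.1, -0.3]))
pin [631.9 178.3  87. ] (array([632.8, 178.4,  85. ]), array([-0.2,  0. ,  0. , -0.1]))
screw z~61 [587.6 190.3  62. ] (array([588.3, 189.8,  63.4]), array([-0.6,  0.1,  0.2, -0.5]))
slot [array([594.2, 189.3,  62. ]), array([580.9, 191.3,  62. ])]
bottle cap (array([551.2,  -0.2, 151.4]), array([-0.9,  0.2,  0.3, -0.7])) [549.9   0.2 150. ]
stand top [array([528.7, -72.9,  67. ]), array([ 497.7, -237.5,   67. ]), array([ 439.3, -223.9,   67. ]), array([470.1, -63.5,  67. ])]
handle orange [array([ 491.5, -179.7,  133. ]), array([ 486.6, -201.9,  133. ]), array([ 462.3, -196. ,  133. ]), array([ 467.5, -173.1,  133. ])]
handle green [array([ 505.5, -104.9,  133. ]), array([ 500.3, -127.8,  133. ]), array([ 475.3, -122.2,  133. ]), array([480.5, -98.7, 133. ])]
(array([ 477.8, -187.6,  134.6]), array([-0.4,  0.1,  0.2, -0.5]))
```

```bash
cat >> h.py <<'E'
def st():
    o=get_obs(); M=R.from_rotvec(o["orientation"]).as_matrix(); return o,M,np.arctan2(M[1,0],M[0,0])
def go(target,yaw=None,step=4.0,tstep=8.0,n=None):
    "rows (cm,deg) from now to target pose, constant tool-down"
    o,M,y0=st(); p=np.array(o["ee_pos"]); tgt=np.array(target,float)
    dy=0 if yaw is None else np.degrees((y0-yaw+np.pi)%(2*np.pi)-np.pi)
    d=(tgt-p)/10
    N=n or int(max(np.ceil(np.linalg.norm(d)/step),np.ceil(abs(dy)/tstep),1))
    print("now",p.round(1),"yaw",round(y0,3),"tilt",round(float(np.arccos(-M[2,2])),4),"t",round(o["t"],2),"w",round(o["width"],1),"F",np.round(o["ft_force"],1),"Mo",np.round(o["moment"],2),"q",np.round(o["qpos"],2))
    print("total tool shift cm",(M.T@d).round(2),"turn",round(dy,1),"rows",N)
    rows=[];yy=y0
    for i in range(N):
        c,s=np.cos(yy),np.sin(yy); v=d/N
        rows.append([[round(float(v@[c,s,0]),2),round(float(v@[s,-c,0]),2),round(float(-v[2]),2)],round(dy/N,1)]); yy-=np.radians(dy/N)
    print(str(rows).replace(" ",""))
E
python3 - <<'E'
from h import *
go([632,178,222],1.31)
E
```

```text
now [232.1 579.8 222. ] yaw 1.19 tilt 0.0014 t 0.1 w 87.9 F [0.2 0.6 0.8] Mo [-0.01  0.01  0.07] q [ 1.17  0.42  1.63 -0.    1.09 -0.02]
total tool shift cm [-2.244e+01  5.206e+01  3.000e-02] turn -6.9 rows 15
[[[-1.5,3.47,-0.0],np.float64(-0.5)],[[-1.52,3.46,-0.0],np.float64(-0.5)],[[-1.55,3.45,-0.0],np.float64(-0.5)],[[-1.58,3.43,-0.0],np.float64(-0.5)],[[-1.61,3.42,-0.0],np.float64(-0.5)],[[-1.63,3.41,-0.0],np.float64(-0.5)],[[-1.66,3.39,-0.0],np.float64(-0.5)],[[-1.69,3.38,-0.0],np.float64(-0.5)],[[-1.71,3.37,-0.0],np.float64(-0.5)],[[-1.74,3.35,-0.0],np.float64(-0.5)],[[-1.77,3.34,-0.0],np.float64(-0.5)],[[-1.8,3.33,-0.0],np.float64(-0.5)],[[-1.82,3.31,-0.0],np.float64(-0.5)],[[-1.85,3.3,-0.0],np.float64(-0.5)],[[-1.87,3.28,-0.0],np.float64(-0.5)]]
```

Request:
{"op": "arm_command", "data": {
  "increments": [
    [[-1.5,3.5,0],-0.5],
    [[-1.5,3.5,0],-0.5],
    [[-1.5,3.5,0],-0.5],
    [[-1.6,3.4,0],-0.5],
    [[-1.6,3.4,0],-0.5],
    [[-1.6,3.4,0],-0.5],
    [[-1.7,3.4,0],-0.5],
    [[-1.7,3.4,0],-0.5],
    [[-1.7,3.4,0],-0.5],
    [[-1.7,3.4,0],-0.5],
    [[-1.8,3.3,0],-0.5],
    [[-1.8,3.3,0],-0.5],
    [[-1.8,3.3,0],-0.5],
    [[-1.8,3.3,0],-0.5],
    [[-1.8,3.3,0],-0.5],
    [[0,0,0],0]
  ],
  "gripper": 0.5
}}

```text
t: 1.7
ee_pos: [649.3, 165.8, 215.7]
orientation: [2.471, 1.939, -0.016]
ft_force: [0.3, 0.4, 0.3]
width: 43.9
```

```bash
python3 - <<'E'
from h import *
go([632,178.3,130],1.31)
E
```

```text
now [649.3 165.8 215.7] yaw 1.331 tilt 0.0099 t 1.7 w 43.9 F [0.3 0.4 0.3] Mo [ 0.03  0.01 -0.02] q [ 0.23  0.5   1.52 -0.    1.13 -1.09]
total tool shift cm [ 0.87 -1.92  8.58] turn 1.2 rows 3
[[[0.27,-0.66,2.86],np.float64(0.4)],[[0.26,-0.66,2.86],np.float64(0.4)],[[0.26,-0.66,2.86],np.float64(0.4)]]
```

Request:
{"op": "arm_command", "data": {
  "increments": [
    [[0.3,-0.7,2.5],0.4],
    [[0.3,-0.6,2.5],0.4],
    [[0.3,-0.6,2.5],0.4],
    [[0,0,0],0],
    [[0,0,0],0]
  ]
}}

```text
t: 2.2
ee_pos: [631.0, 178.9, 138.1]
orientation: [-2.494, -1.908, 0.018]
ft_force: [0.4, -0.2, 0.4]
width: 44.2
```

```bash
python3 - <<'E'
from h import *
go([632,178.3,74],1.31)
cv2.imwrite("pics/s1.png",get_image("side")[:,:,::-1]);cv2.imwrite("pics/t1.png",get_image("top")[:,:,::-1])
crop("pics/s1.png","pics/s1a.png",140,60,320,220,4);crop("pics/t1.png","pics/t1a.png",150,90,290,230,4)
E
```

```text
now [631.  178.9 138.1] yaw 1.306 tilt 0.0113 t 2.2 w 44.2 F [ 0.4 -0.2  0.4] Mo [ 0.    0.04 -0.04] q [ 0.26  0.57  1.6  -0.    0.98 -1.04]
total tool shift cm [0.02 0.16 6.4 ] turn -0.2 rows 2
[[[-0.02,0.05,3.2],np.float64(-0.1)],[[-0.02,0.05,3.2],np.float64(-0.1)]]
```

View pics/s1a.png

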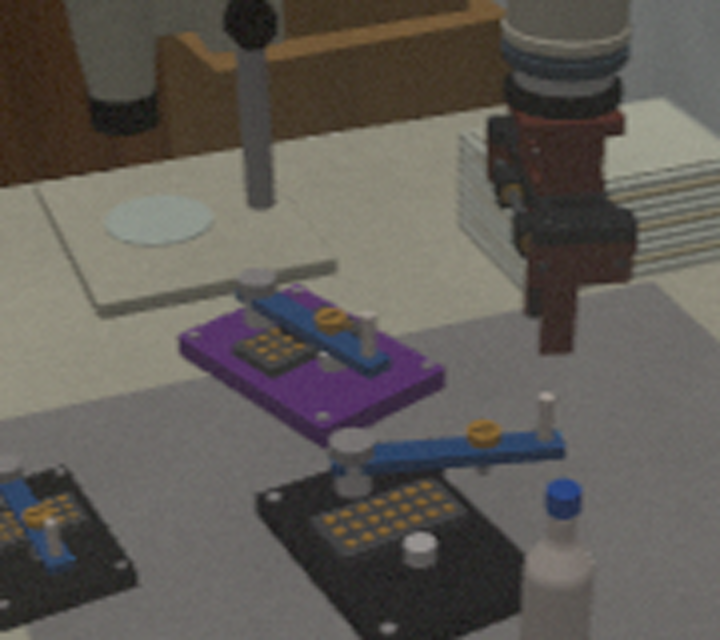

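View pics/t1a.png

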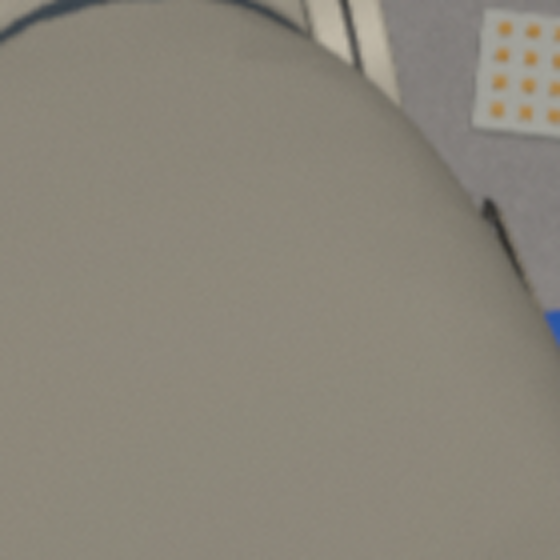

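Request:
{"op": "arm_command", "data": {
  "increments": [
    [[0,0.1,2],0],
    [[0,0.1,2],0],
    [[0,0,1.5],0],
    [[0,0,0.6],0],
    [[0,0,0],0],
    [[0,0,0],0]
  ]
}}

```text
t: 2.9
ee_pos: [638.6, 179.3, 83.5]
orientation: [2.492, 1.906, 0.002]
ft_force: [0.1, -0.1, 0.2]
width: 44.3
```

```bash
python3 - <<'E'
from h import *
go([632,178.3,74],1.31)
E
```

```text
now [638.6 179.3  83.5] yaw 1.306 tilt 0.0045 t 2.9 w 44.3 F [ 0.1 -0.1  0.2] Mo [-0.01  0.04 -0.05] q [ 0.26  0.65  1.62 -0.    0.88 -1.05]
total tool shift cm [-0.27 -0.61  0.94] turn -0.2 rows 1
[[[-0.27,-0.61,0.95],np.float64(-0.2)]]
```

Request:
{"op": "arm_command", "data": {
  "increments": [
    [[-0.2,-0.3,0.5],0],
    [[-0.1,-0.3,0.5],0],
    [[0,0,0],0]
  ]
}}

```text
t: 3.2
ee_pos: [632.5, 178.1, 74.6]
orientation: [2.491, 1.906, 0.006]
ft_force: [-0.2, -0.1, 0.4]
width: 44.0
```

```bash
python3 - <<'E'
from h import *
go([632,178.3,74],1.31)
E
```

```text
now [632.5 178.1  74.6] yaw 1.306 tilt 0.0066 t 3.2 w 44.0 F [-0.2 -0.1  0.4] Mo [-0.01  0.03 -0.01] q [ 0.26  0.65  1.64 -0.    0.85 -1.05]
total tool shift cm [ 0.01 -0.06  0.06] turn -0.2 rows 1
[[[0.01,-0.06,0.06],np.float64(-0.2)]]
```

Pinch the pin.

Request:
{"op": "arm_command", "data": {
  "increments": [
    [[0,0,0],0],
    [[0,0,0],0],
    [[0,0,0],0],
    [[0,0,0],0],
    [[0,0,0],0]
  ],
  "gripper": 0
}}

```text
t: 3.7
ee_pos: [632.7, 178.1, 75.0]
orientation: [2.49, 1.906, 0.007]
ft_force: [-0.2, -0.1, -0.8]
width: 10.9
```

```bash
cat >> h.py <<'E'
PIV=np.array([496.5,214.4]); SH=-1.436
def arc(a_to,n,z=74,turn=True,r=140):
    o,M,y0=st(); p=o["ee_pos"]; v=p[:2]-PIV; a0=np.arctan2(v[1],v[0]); print("r",np.hypot(*v).round(1),"ang",round(a0,3),"open",round(a0-SH,3),"w",o["width"],"F",np.round(o["ft_force"],1),"t",o["t"],"yaw",y0,"z",p[2])
    rows=[];cur=p[:2].copy();yy=y0
    for i in range(n):
        a=a0+(a_to-a0)*(i+1)/n; t=PIV+r*np.array([np.cos(a),np.sin(a)]); d=(t-cur)/10; cur=t
        c,s=np.cos(yy),np.sin(yy); rows.append([[round(float(d@[c,s]),2),round(float(d@[s,-c]),2),round(float((p[2]-z)/10/n),2)],round(float(-np.degrees((a_to-a0)/n)),1)]); yy+=(a_to-a0)/n
    print(str(rows).replace(" ",""))
E
python3 - <<'E'
from h import *
arc(-0.8,8)
E
```

```text
r 140.9 ang -0.261 open 1.175 w 10.894628531605413 F [-0.2 -0.1 -0.8] t 3.7 yaw 1.306372119467609 z 75.03541461466614
[[[-0.94,-0.12,0.01],3.9],[[-0.94,-0.03,0.01],3.9],[[-0.94,-0.03,0.01],3.9],[[-0.94,-0.03,0.01],3.9],[[-0.94,-0.03,0.01],3.9],[[-0.94,-0.03,0.01],3.9],[[-0.94,-0.03,0.01],3.9],[[-0.94,-0.03,0.01],3.9]]
```

Request:
{"op": "arm_command", "data": {
  "increments": [
    [[-0.9,-0.1,0],3.9],
    [[-0.9,0,0],3.9],
    [[-0.9,0,0],3.9],
    [[-0.9,0,0],3.9],
    [[-0.9,0,0],3.9],
    [[-0.9,0,0],3.9]
  ]
}}

```text
t: 4.3
ee_pos: [610.8, 131.1, 75.0]
orientation: [2.835, 1.344, 0.018]
ft_force: [0.3, -0.2, -0.7]
width: 10.8
```

```bash
python3 - <<'E'
from h import *
arc(-1.3,10)
E
```

```text
r 141.4 ang -0.63 open 0.806 w 10.778055603620988 F [ 0.3 -0.2 -0.7] t 4.3 yaw 0.8854246931590194 z 75.03294705694502
[[[-0.95,-0.12,0.01],3.8],[[-0.94,0.02,0.01],3.8],[[-0.94,0.02,0.01],3.8],[[-0.94,0.02,0.01],3.8],[[-0.94,0.02,0.01],3.8],[[-0.94,0.02,0.01],3.8],[[-0.94,0.02,0.01],3.8],[[-0.94,0.02,0.01],3.8],[[-0.94,0.02,0.01],3.8],[[-0.94,0.02,0.01],3.8]]
```

Request:
{"op": "arm_command", "data": {
  "increments": [
    [[-0.9,0,0.1],3.5],
    [[-0.9,0,0],3.5],
    [[-0.9,0,0],3.5],
    [[-0.9,0,0],3.5],
    [[-0.9,0,0],3.5],
    [[-0.9,0,0],3.5],
    [[-0.9,0,0],3.5],
    [[-0.9,0,0],3.5],
    [[-0.9,0,0],3.5]
  ]
}}

```text
t: 5.2
ee_pos: [549.1, 82.8, 75.0]
orientation: [3.101, 0.493, 0.035]
ft_force: [1.5, -0.6, -0.3]
width: 11.0
```

```bash
python3 - <<'E'
from h import *
arc(-1.436,3)
E
```

```text
r 141.7 ang -1.191 open 0.245 w 10.99875048266641 F [ 1.5 -0.6 -0.3] t 5.2 yaw 0.3154709960203954 z 75.02586201216114
[[[-1.15,-0.14,0.03],4.7],[[-1.14,0.03,0.03],4.7],[[-1.14,0.03,0.03],4.7]]
```

Request:
{"op": "arm_command", "data": {
  "increments": [
    [[-0.8,0,0],3],
    [[-0.8,0,0],3],
    [[-0.8,0,0],3],
    [[-0.6,0,0],1.5]
  ]
}}

```text
t: 5.6
ee_pos: [520.9, 74.9, 75.1]
orientation: [3.135, 0.196, 0.042]
ft_force: [2.6, -1.3, -2.5]
width: 11.0
```

```bash
python3 - <<'E'
from h import *
arc(-1.436,2)
E
```

```text
r 141.7 ang -1.398 open 0.038 w 11.024337695694772 F [ 2.6 -1.3 -2.5] t 5.6 yaw 0.1248661992865167 z 75.0543817670811
[[[-0.28,-0.16,0.05],1.1],[[-0.27,0.01,0.05],1.1]]
```

Request:
{"op": "arm_command", "data": {
  "increments": [
    [[-0.4,0,0],0],
    [[-0.4,0,0],0],
    [[-0.4,0,0],0],
    [[-0.3,0,0],0]
  ]
}}

```text
t: 6.0
ee_pos: [515.7, 74.1, 75.2]
orientation: [-3.133, -0.2, -0.076]
ft_force: [9.4, -0.4, -13.3]
width: 10.7
```

```bash
python3 - <<'E'
from h import *
arc(-1.436,2);go([515,75.5,75])
E
```

```text
r 141.6 ang -1.435 open 0.001 w 10.748668261863514 F [  9.4  -0.4 -13.3] t 6.0 yaw 0.12731244735465214 z 75.23475027429815
[[[-0.01,-0.16,0.06],0.0],[[-0.01,0.0,0.06],0.0]]
now [515.7  74.1  75.2] yaw 0.127 tilt 0.0485 t 6.0 w 10.7 F [  9.4  -0.4 -13.3] Mo [-0.21 -1.25  0.02] q [ 0.12  0.48  1.98 -0.    0.63 -0.  ]
total tool shift cm [-0.05 -0.15  0.02] turn 0 rows 1
[[[-0.05,-0.15,0.02],0.0]]
```

Request:
{"op": "arm_command", "data": {
  "increments": [
    [[0,0,0],0],
    [[0,0,0],0],
    [[0,0,0],0],
    [[0,0,0],0]
  ],
  "gripper": 0.5
}}

```text
t: 6.4
ee_pos: [515.5, 74.5, 75.2]
orientation: [-3.132, -0.203, -0.075]
ft_force: [-1.1, -0.2, -0.3]
width: 39.1
```

```bash
python3 - <<'E'
from h import *
go([515,75.5,225])
print(st()[1].round(3))
E
```

```text
now [515.5  74.5  75.2] yaw 0.129 tilt 0.0478 t 6.4 w 39.1 F [-1.1 -0.2 -0.3] Mo [-0.05  0.07 -0.02] q [ 0.12  0.48  1.98 -0.    0.63 -0.01]
total tool shift cm [  0.68  -0.08 -14.97] turn 0 rows 4
[[[-0.01,-0.03,-3.75],0.0],[[-0.01,-0.03,-3.75],0.0],[[-0.01,-0.03,-3.75],0.0],[[-0.01,-0.03,-3.75],0.0]]
[[ 0.991  0.129  0.048]
 [ 0.129 -0.992  0.005]
 [ 0.048  0.001 -0.999]]
```

Request:
{"op": "arm_command", "data": {
  "increments": [
    [[0,0,-2],0],
    [[0,0,-4],0],
    [[0,0,-4],0],
    [[0,0,-4],0]
  ]
}}

```text
t: 6.8
ee_pos: [503.7, 73.5, 213.5]
orientation: [-3.133, -0.204, -0.051]
ft_force: [0.2, 0.1, 0.1]
width: 44.2
```

```bash
python3 - <<'E'
from h import *
go([515,75.5,225])
print(st()[1][:,2].round(4))
E
```

```text
now [503.7  73.5 213.5] yaw 0.13 tilt 0.0326 t 6.8 w 44.2 F [0.2 0.1 0.1] Mo [-0.07  0.03  0.04] q [ 0.12  0.25  1.91 -0.    0.95 -0.01]
total tool shift cm [ 1.18 -0.05 -1.11] turn 0 rows 1
[[[1.15,-0.05,-1.15],0.0]]
[ 0.0324  0.0033 -0.9995]
```

Request:
{"op": "arm_command", "data": {
  "increments": [
    [[0,0,0],0],
    [[0,0,0],0]
  ]
}}

```text
t: 7.0
ee_pos: [506.2, 73.9, 219.1]
orientation: [-3.132, -0.204, -0.067]
ft_force: [0.9, -0.3, -1.4]
width: 43.9
```

```bash
python3 - <<'E'
from h import *
go([515,75.5,225])
print(st()[1][:,2].round(4))
E
```

```text
now [506.2  73.9 219.1] yaw 0.13 tilt 0.0425 t 7.0 w 43.9 F [ 0.9 -0.3 -1.4] Mo [-0.08  0.07 -0.02] q [ 0.12  0.24  1.91 -0.    0.95 -0.01]
total tool shift cm [ 0.92 -0.04 -0.55] turn 0 rows 1
[[[0.9,-0.04,-0.59],0.0]]
[ 0.0422  0.0046 -0.9991]
```

Request:
{"op": "arm_command", "data": {
  "increments": [
    [[0,0,-3],0],
    [[0,0,-5],0],
    [[0,0,-5],0],
    [[0,0,-4],0],
    [[0,0,-2.5],0],
    [[0,0,-1],0],
    [[0,0,0],0],
    [[0,0,0],0]
  ]
}}

```text
t: 7.8
ee_pos: [493.6, 72.7, 418.0]
orientation: [-3.134, -0.206, -0.031]
ft_force: [-0.5, -0.5, -0.8]
width: 43.9
```

```bash
python3 - <<'E'
from h import *
go([478,-188,250],-0.19)
print(st()[1][:,2].round(4))
E
```

```text
now [493.6  72.7 418. ] yaw 0.131 tilt 0.0197 t 7.8 w 43.9 F [-0.5 -0.5 -0.8] Mo [-0.12  0.04  0.02] q [ 0.12  0.04  1.67 -0.    1.4  -0.01]
total tool shift cm [-5.29 25.63 16.72] turn 18.4 rows 8
[[[-0.62,3.21,2.1],np.float64(2.3)],[[-0.49,3.23,2.1],np.float64(2.3)],[[-0.36,3.24,2.1],np.float64(2.3)],[[-0.23,3.26,2.1],np.float64(2.3)],[[-0.1,3.26,2.1],np.float64(2.3)],[[0.03,3.26,2.1],np.float64(2.3)],[[0.16,3.26,2.1],np.float64(2.3)],[[0.29,3.25,2.1],np.float64(2.3)]]
[ 0.0196  0.0021 -0.9998]
```

Request:
{"op": "arm_command", "data": {
  "increments": [
    [[-0.6,2,0],2.4],
    [[-0.5,3.2,0],2.4],
    [[-0.4,3.3,0],2.4],
    [[-0.2,3.3,0],2.4],
    [[-0.1,3.3,0],2.4],
    [[0,3.3,0],2.4],
    [[0.2,3.3,0],2.4],
    [[0.3,2.5,0],2.4],
    [[0.2,1.5,0],0],
    [[0,0,0],0],
    [[0,0,0],0]
  ],
  "gripper": 0.7
}}

```text
t: 8.9
ee_pos: [464.8, -192.6, 389.1]
orientation: [-3.113, 0.338, 0.037]
ft_force: [-0.0, -0.5, -0.6]
width: 61.8
```

```bash
python3 - <<'E'
from h import *
go([477,-187.5,250],-0.21)
print(st()[1][:,2].round(4))
cv2.imwrite("pics/t2.png",get_image("top")[:,:,::-1])
crop("pics/t2.png","pics/t2a.png",170,125,270,240,5)
E
```

```text
now [ 464.8 -192.6  389.1] yaw -0.216 tilt 0.0257 t 8.9 w 61.8 F [-0.  -0.5 -0.6] Mo [ 0.01  0.11 -0.02] q [-0.42  0.09  1.68  0.    1.39 -0.2 ]
total tool shift cm [ 1.43 -0.65 13.89] turn -0.3 rows 4
[[[0.27,-0.19,3.48],np.float64(-0.1)],[[0.27,-0.19,3.48],np.float64(-0.1)],[[0.27,-0.19,3.48],np.float64(-0.1)],[[0.27,-0.19,3.48],np.float64(-0.1)]]
[-0.0223  0.0128 -0.9997]
```

View pics/t2a.png

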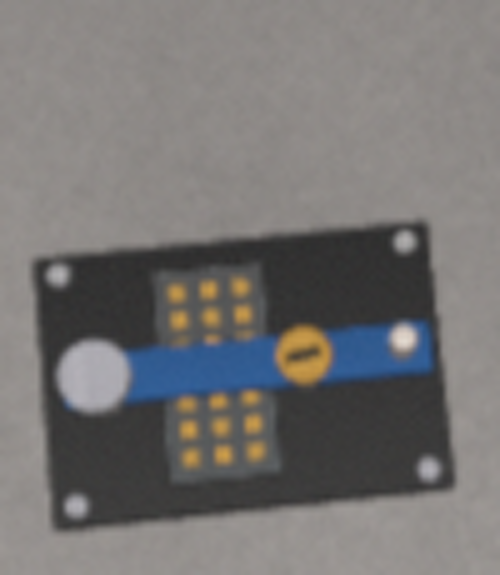

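```bash
python3 - <<'E'
from h import *
im=cv2.imread("pics/t2.png").astype(float)
u,v=A(304,354,170,125,5); print(u,v)
x0,y0=int(u)-8,int(v)-8
b=im[y0:y0+17,x0:x0+17]
hsv=cv2.cvtColor(b.astype(np.uint8),cv2.COLOR_BGR2HSV)
print(b[:,:,2].astype(int))
# brass mask
r=b[:,:,2]-b[:,:,0]; 
m=(r>50); ys,xs=np.nonzero(m); print("head",xs.mean()+x0,ys.mean()+y0,len(xs))
cx,cy=xs.mean(),ys.mean()
W=[];P=[]
for y in range(17):
  for x in range(17):
    if np.hypot(x-cx,y-cy)<4.3:
      w=max(0,150-b[y,x,2]); W.append(w);P.append(bp("top",(x+x0,y+y0),63)[:2])
W=np.array(W);P=np.array(P);c=(W[:,None]*P).sum(0)/W.sum();D=P-c
C=(D*W[:,None]).T@D/W.sum();e,V=np.linalg.eigh(C);print(c,e,V[:,1],np.arctan2(V[1,1],V[0,1]))
print("head centre z=63",bp("top",(cx+x0,cy+y0),63))
E
```

```text
230.4 195.4
[[ 87  62  51  52  52  52  52  51  51  51  52  53  52  53  52  52  52]
 [ 88  61  53  55  52  55  53  54  51  53  51  54  52  53  53  52  53]
 [ 85  61  50  52  52  52  57  68  69  68  63  57  54  52  51  53  51]
 [ 83  63  53  54  54  68  95 129 138 135 120  91  64  51  48  51  47]
 [ 83  62  52  55  81 128 155 177 184 184 171 147 107  67  47  46  48]
 [ 68  55  52  68 130 173 188 195 196 196 192 181 154  97  57  48  48]
 [ 50  50  58 100 163 189 192 194 193 191 177 175 176 138  82  51  49]
 [ 50  49  65 130 176 189 177 167 158 150 129 136 173 166 103  55  47]
 [ 48  48  71 152 178 158 130 111 100  90  86 109 166 176 113  58  48]
 [ 49  49  75 159 176 128  90  84 103 113 143 157 179 179 113  60  50]
 [ 48  49  66 134 169 147 147 153 163 170 184 191 192 169 103  58  49]
 [ 48  48  56  98 158 173 188 192 195 195 191 193 189 139  81  53  51]
 [ 52  49  51  70 129 173 188 192 190 191 189 186 162 106  60  52  49]
 [ 50  50  49  52  77 131 155 176 180 180 171 151 114  70  48  43  44]
 [ 48  49  49  47  52  70  93 126 141 138 124  90  59  47  45  46  47]
 [ 51  53  51  47  46  47  53  67  79  79  76  60  50  51  51  52  55]
 [ 88  74  64  52  53  54  55  57  60  61  60  58  56  57  55  58  54]]
head 230.38709677419354 195.41935483870967 93
[509.2526445  120.84246464] [ 1.21484065 15.5593264 ] [-0.26868244  0.96322881] 1.842821241013157
head centre z=63 [509.20057621 120.37451679  63.        ]
```

Request:
{"op": "arm_command", "data": {
  "increments": [
    [[0.2,-0.1,1.5],0],
    [[0.2,-0.1,2.5],0],
    [[0.2,-0.1,2.5],0],
    [[0.2,-0.1,2.5],0],
    [[0.2,-0.1,2],0],
    [[0.2,0,1],0],
    [[0,0,0],0],
    [[0,0,0],0]
  ]
}}

```text
t: 9.75
ee_pos: [476.1, -180.2, 263.7]
orientation: [-3.113, 0.321, 0.038]
ft_force: [-0.1, 0.0, 0.4]
width: 61.9
```

```bash
python3 - <<'E'
from h import *
go([477,-187.5,170],-0.21)
print(st()[1][:,2].round(4))
E
```

```text
now [ 476.1 -180.2  263.7] yaw -0.205 tilt 0.0271 t 9.75 w 61.9 F [-0.1  0.   0.4] Mo [-0.07  0.08  0.03] q [-0.39  0.22  1.83  0.    1.13 -0.18]
total tool shift cm [0.48 0.78 9.35] turn 0.3 rows 3
[[[0.08,0.23,3.12],np.float64(0.1)],[[0.08,0.23,3.12],np.float64(0.1)],[[0.08,0.23,3.12],np.float64(0.1)]]
[-0.0231  0.0142 -0.9996]
```

Request:
{"op": "arm_command", "data": {
  "increments": [
    [[0,0.2,3],0],
    [[0,0.3,4],0],
    [[0,0.2,2.5],0],
    [[0,0,0],0],
    [[0,0,0],0]
  ]
}}

```text
t: 10.25
ee_pos: [478.2, -187.4, 173.3]
orientation: [-3.117, 0.319, 0.018]
ft_force: [0.4, -0.9, 0.4]
width: 61.6
```

```bash
python3 - <<'E'
from h import *
go([477,-187.5,170],-0.21)
print(st()[1][:,2].round(4))
E
```

```text
now [ 478.2 -187.4  173.3] yaw -0.204 tilt 0.0137 t 10.25 w 61.6 F [ 0.4 -0.9  0.4] Mo [-0.09  0.06  0.01] q [-0.4   0.33  1.9   0.01  0.92 -0.2 ]
total tool shift cm [-0.11  0.04  0.33] turn 0.3 rows 1
[[[-0.11,0.04,0.33],np.float64(0.3)]]
[-0.0103  0.0091 -0.9999]
```

Request:
{"op": "arm_command", "data": {
  "increments": [
    [[-0.1,0,2],0],
    [[0,0,3],0],
    [[0,0,2],0],
    [[0,0,1],0],
    [[0,0,0],0],
    [[0,0,0],0]
  ]
}}

```text
t: 10.85
ee_pos: [486.0, -189.9, 102.8]
orientation: [-3.123, 0.319, -0.013]
ft_force: [-0.3, -0.2, -0.3]
width: 61.5
```

```bash
python3 - <<'E'
from h import *
go([477,-187.5,84],-0.21)
print(st()[1][:,2].round(4))
E
```

```text
now [ 486.  -189.9  102.8] yaw -0.204 tilt 0.0087 t 10.85 w 61.5 F [-0.3 -0.2 -0.3] Mo [-0.01  0.07  0.01] q [-0.4   0.45  1.94  0.01  0.74 -0.2 ]
total tool shift cm [-0.94 -0.04  1.88] turn 0.4 rows 1
[[[-0.93,-0.05,1.88],np.float64(0.4)]]
[ 0.0086  0.0013 -1.    ]
```

Request:
{"op": "arm_command", "data": {
  "increments": [
    [[-0.4,0,0.5],0.2],
    [[-0.4,0,0.6],0.2],
    [[-0.1,0,0.5],0],
    [[0,0,0.2],0],
    [[0,0,0],0]
  ]
}}

```text
t: 11.35
ee_pos: [478.3, -188.6, 86.5]
orientation: [-3.123, 0.332, -0.021]
ft_force: [-0.1, 0.1, 0.0]
width: 61.9
```

```bash
python3 - <<'E'
from h import *
go([477,-187.5,84],-0.21)
print(st()[1][:,2].round(4))
cv2.imwrite("pics/s3.png",get_image("side")[:,:,::-1])
crop("pics/s3.png","pics/s3a.png",210,130,330,310,3.3)
E
```

```text
now [ 478.3 -188.6   86.5] yaw -0.212 tilt 0.0133 t 11.35 w 61.9 F [-0.1  0.1  0. ] Mo [-0.07  0.01  0.02] q [-0.4   0.47  1.97  0.01  0.69 -0.2 ]
total tool shift cm [-0.15 -0.08  0.25] turn -0.1 rows 1
[[[-0.15,-0.08,0.25],np.float64(-0.1)]]
[ 1.330e-02 -6.000e-04 -9.999e-01]
```

View pics/s3a.png

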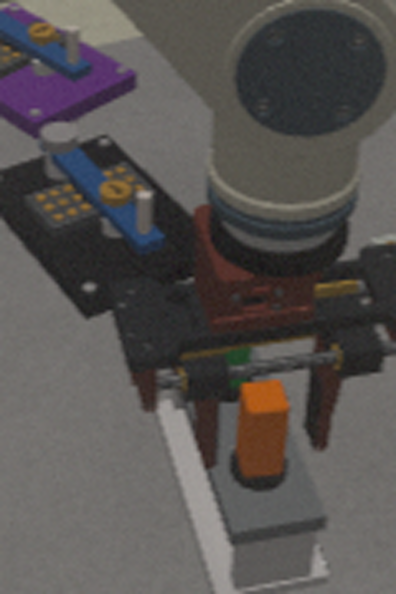

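Request:
{"op": "arm_command", "data": {
  "increments": [
    [[-0.1,-0.1,0.2],0],
    [[0,0,0],0],
    [[0,0,0],0],
    [[0,0,0],0],
    [[0,0,0],0],
    [[0,0,0],0],
    [[0,0,0],0]
  ],
  "gripper": 0
}}

```text
t: 12.1
ee_pos: [477.9, -187.4, 84.5]
orientation: [-3.123, 0.331, -0.021]
ft_force: [0.3, 0.0, -0.3]
width: 25.9
```

```bash
python3 - <<'E'
from h import *
go([477,-187.5,84],-0.21)
print(st()[1][:,2].round(4))
E
```

```text
now [ 477.9 -187.4   84.5] yaw -0.211 tilt 0.0136 t 12.1 w 25.9 F [ 0.3  0.  -0.3] Mo [-0.11  0.06  0.04] q [-0.4   0.47  1.97  0.01  0.69 -0.19]
total tool shift cm [-0.08  0.03  0.05] turn -0.1 rows 1
[[[-0.08,0.03,0.05],np.float64(-0.1)]]
[ 1.360e-02 -8.000e-04 -9.999e-01]
```

Request:
{"op": "arm_command", "data": {
  "increments": [
    [[0,0,-0.5],0],
    [[0,0,-1],0],
    [[0,0,-1.5],0],
    [[0,0,-2],0],
    [[0,0,-2],0],
    [[0,0,-2],0],
    [[0,0,-2],0],
    [[0,0,-2],0],
    [[0,0,-1],0],
    [[0,0,0],0],
    [[0,0,0],0]
  ]
}}

```text
t: 13.2
ee_pos: [474.8, -186.8, 235.2]
orientation: [-3.124, 0.332, -0.023]
ft_force: [0.4, -0.2, -1.5]
width: 25.8
```

```bash
python3 - <<'E'
from h import *
go([477,-187.5,235],-0.21)
print(st()[1][:,2].round(4))
cv2.imwrite("pics/s4.png",get_image("side")[:,:,::-1])
crop("pics/s4.png","pics/s4a.png",230,130,330,290,5)
crop("pics/s4.png","pics/s4b.png",270,190,310,250,12)
E
```

```text
now [ 474.8 -186.8  235.2] yaw -0.212 tilt 0.0148 t 13.2 w 25.8 F [ 0.4 -0.2 -1.5] Mo [-0.04  0.05 -0.03] q [-0.4   0.23  1.88  0.01  1.02 -0.19]
total tool shift cm [0.23 0.02 0.02] turn -0.1 rows 1
[[[0.23,0.02,0.02],np.float64(-0.1)]]
[ 0.0148 -0.0013 -0.9999]
```

View pics/s4a.png

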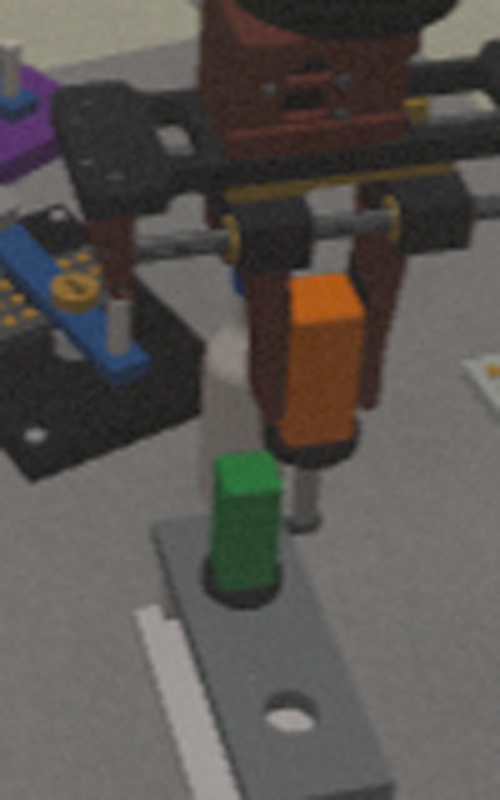

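View pics/s4b.png

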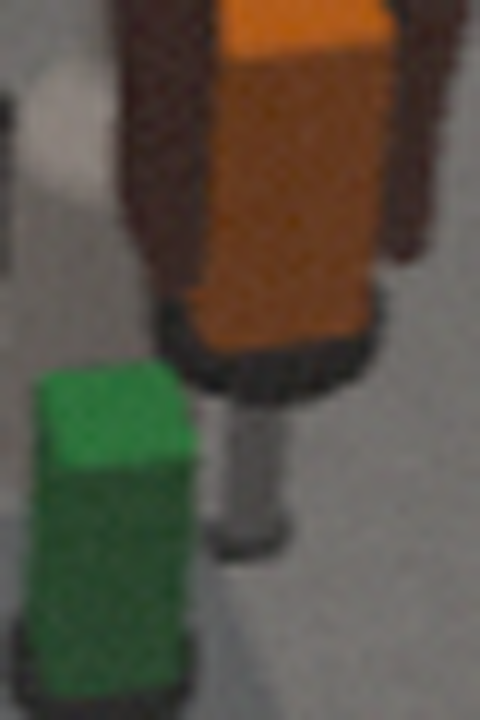

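```bash
python3 - <<'E'
from h import *
o,M,y=st(); p=o["ee_pos"]
tip=p+M[:,2]*67.5; top=p+M[:,2]*58.5
for nm,ax in(("x",M[:,0]),("y",M[:,1])):
    for q in(tip,top):
        for s in(-6.5,6.5):
            uv=proj("side",q+ax*s)[0]; print(nm,s,((uv-[270,190]+.5)*12-.5).round(0))
E
```

```text
x -6.5 [197. 564.]
x 6.5 [275. 552.]
x -6.5 [199. 523.]
x 6.5 [278. 512.]
y -6.5 [225. 530.]
y 6.5 [247. 586.]
y -6.5 [228. 490.]
y 6.5 [250. 546.]
```

```bash
python3 - <<'E'
from h import *
go([509.2,120.5,235],1.843,n=20)
E
```

```text
now [ 474.7 -186.8  235. ] yaw -0.211 tilt 0.0145 t 13.25 w 25.9 F [-0.1  0.7 -0.2] Mo [-0.01  0.09 -0.  ] q [-0.4   0.23  1.88  0.01  1.02 -0.19]
total tool shift cm [-3.080e+00 -3.077e+01  1.000e-02] turn -117.7 rows 20
[[[-0.15,-1.54,0.0],np.float64(-5.9)],[[0.0,-1.55,0.0],np.float64(-5.9)],[[0.16,-1.54,0.0],np.float64(-5.9)],[[0.32,-1.51,0.0],np.float64(-5.9)],[[0.47,-1.47,0.0],np.float64(-5.9)],[[0.62,-1.42,0.0],np.float64(-5.9)],[[0.76,-1.34,0.0],np.float64(-5.9)],[[0.9,-1.26,0.0],np.float64(-5.9)],[[1.02,-1.16,0.0],np.float64(-5.9)],[[1.14,-1.05,0.0],np.float64(-5.9)],[[1.24,-0.93,0.0],np.float64(-5.9)],[[1.33,-0.8,0.0],np.float64(-5.9)],[[1.4,-0.66,0.0],np.float64(-5.9)],[[1.46,-0.51,0.0],np.float64(-5.9)],[[1.5,-0.36,0.0],np.float64(-5.9)],[[1.53,-0.2,0.0],np.float64(-5.9)],[[1.55,-0.04,0.0],np.float64(-5.9)],[[1.54,0.12,0.0],np.float64(-5.9)],[[1.52,0.27,0.0],np.float64(-5.9)],[[1.49,0.43,0.0],np.float64(-5.9)]]
```

Request:
{"op": "arm_command", "data": {
  "increments": [
    [[-0.1,-1.5,-0.1],-5.9],
    [[0,-1.5,-0.1],-5.9],
    [[0.2,-1.5,-0.1],-5.9],
    [[0.3,-1.5,0],-5.9],
    [[0.5,-1.5,0],-5.9],
    [[0.6,-1.4,0],-5.9],
    [[0.8,-1.3,0],-5.9],
    [[0.9,-1.3,0],-5.9],
    [[1,-1.2,0],-5.9],
    [[1.1,-1.1,0],-5.9],
    [[1.2,-0.9,0],-5.9],
    [[1.3,-0.8,0],-5.9],
    [[1.4,-0.7,0],-5.9],
    [[1.5,-0.5,0],-5.9],
    [[1.5,-0.4,0],-5.9],
    [[1.5,-0.2,0],-5.9],
    [[1.5,0,0],-5.9],
    [[1.5,0.1,0],-5.9],
    [[0,0,0],0],
    [[0,0,0],0]
  ]
}}

```text
t: 15.25
ee_pos: [482.4, 99.7, 214.6]
orientation: [-2.04, -2.359, 0.028]
ft_force: [0.2, 0.4, -1.2]
width: 25.8
```

```bash
python3 - <<'E'
from h import *
go([509.2,120.5,180],1.843)
print(st()[1][:,2].round(4))
E
```

```text
now [482.4  99.7 214.6] yaw 1.716 tilt 0.0291 t 15.25 w 25.8 F [ 0.2  0.4 -1.2] Mo [ 0.03 -0.03  0.03] q [ 0.18  0.25  1.91  0.01  1.01 -1.54]
total tool shift cm [1.65 3.05 3.38] turn -7.3 rows 2
[[[0.83,1.47,1.73],np.float64(-3.6)],[[0.74,1.52,1.73],np.float64(-3.6)]]
[-0.0291  0.0013 -0.9996]
```

Request:
{"op": "arm_command", "data": {
  "increments": [
    [[0.3,0.7,-1],-1.2],
    [[0.3,0.7,-2],-1.2],
    [[0.3,0.7,-2],-1.2],
    [[0.3,0.6,-2],-1.2],
    [[0.3,0.4,-2],-1.2],
    [[0.2,0,-1],-1.2],
    [[0,0,0],0],
    [[0,0,0],0]
  ]
}}

```text
t: 16.05
ee_pos: [515.3, 118.7, 318.8]
orientation: [-1.894, -2.475, 0.029]
ft_force: [-1.1, -1.1, -2.0]
width: 25.7
```

```bash
python3 - <<'E'
from h import *
go([509.2,120.5,200],1.843)
print(st()[1][:,2].round(4))
E
```

```text
now [515.3 118.7 318.8] yaw 1.835 tilt 0.0311 t 16.05 w 25.7 F [-1.1 -1.1 -2. ] Mo [ 0.13 -0.02  0.04] q [ 0.2   0.19  1.72  0.01  1.26 -1.64]
total tool shift cm [ 0.23 -0.18 11.9 ] turn -0.5 rows 3
[[[0.11,-0.18,3.96],np.float64(-0.2)],[[0.11,-0.18,3.96],np.float64(-0.2)],[[0.11,-0.18,3.96],np.float64(-0.2)]]
[-3.110e-02  4.000e-04 -9.995e-01]
```

Request:
{"op": "arm_command", "data": {
  "increments": [
    [[0,-0.1,3],-0.2],
    [[0,-0.1,4.5],-0.2],
    [[0,-0.1,3.5],0],
    [[0,0,0],0],
    [[0,0,0],0]
  ]
}}

```text
t: 16.55
ee_pos: [507.2, 116.4, 204.3]
orientation: [-1.889, -2.477, 0.032]
ft_force: [0.7, 0.1, -0.9]
width: 25.9
```

```bash
python3 - <<'E'
from h import *
go([509.2,120.5,180],1.843)
print(st()[1][:,2].round(4))
E
```

```text
now [507.2 116.4 204.3] yaw 1.839 tilt 0.0334 t 16.55 w 25.9 F [ 0.7  0.1 -0.9] Mo [ 0.08 -0.02  0.03] q [ 0.2   0.31  1.85  0.01  1.01 -1.64]
total tool shift cm [0.32 0.38 2.42] turn -0.3 rows 1
[[[0.34,0.3,2.43],np.float64(-0.3)]]
[-3.340e-02 -3.000e-04 -9.994e-01]
```

Request:
{"op": "arm_command", "data": {
  "increments": [
    [[0,2,0],0],
    [[0,3,0],0],
    [[0,0,0],0],
    [[0,0,0],0]
  ]
}}

```text
t: 16.95
ee_pos: [558.7, 130.0, 208.2]
orientation: [-1.892, -2.479, 0.027]
ft_force: [-0.8, -0.9, -2.0]
width: 26.0
```

```bash
python3 - <<'E'
from h import *
go([509.2,120.5,180],1.843)
print(st()[1][:,2].round(4))
E
```

```text
now [558.7 130.  208.2] yaw 1.837 tilt 0.0288 t 16.95 w 26.0 F [-0.8 -0.9 -2. ] Mo [0.01 0.02 0.04] q [ 0.2   0.38  1.74  0.01  1.05 -1.64]
total tool shift cm [ 0.36 -4.94  2.96] turn -0.3 rows 2
[[[0.19,-2.51,1.41],np.float64(-0.2)],[[0.2,-2.51,1.41],np.float64(-0.2)]]
[-2.870e-02  5.000e-04 -9.996e-01]
```

Request:
{"op": "arm_command", "data": {
  "increments": [
    [[0,-2,0],0],
    [[0,-3,0],0],
    [[0,0,0],0],
    [[0,0,0],0]
  ]
}}

```text
t: 17.35
ee_pos: [509.0, 116.2, 213.4]
orientation: [-1.895, -2.481, 0.021]
ft_force: [0.3, -0.4, -0.8]
width: 25.9
```

```bash
python3 - <<'E'
from h import *
go([509.2,120.5,180],1.843)
print(st()[1][:,2].round(4))
E
```

```text
now [509.  116.2 213.4] yaw 1.837 tilt 0.0241 t 17.35 w 25.9 F [ 0.3 -0.4 -0.8] Mo [ 0.05 -0.02  0.04] q [ 0.2   0.3   1.85  0.01  1.02 -1.64]
total tool shift cm [0.38 0.21 3.34] turn -0.3 rows 1
[[[0.41,0.13,3.34],np.float64(-0.3)]]
[-0.024   0.0015 -0.9997]
```

Request:
{"op": "arm_command", "data": {
  "increments": [
    [[0,2,0],0],
    [[0,3,0],0],
    [[0,0,0],0],
    [[0,0,0],0],
    [[0,-2,0],0],
    [[0,-2.8,0],0],
    [[0,0,0],0],
    [[0,0,0],0]
  ]
}}

```text
t: 18.15
ee_pos: [511.4, 116.8, 216.2]
orientation: [-1.897, -2.482, 0.017]
ft_force: [0.3, -0.1, -1.4]
width: 25.8
```

```bash
python3 - <<'E'
from h import *
go([509.2,120.5,180],1.843)
print(st()[1][:,2].round(4))
E
```

```text
now [511.4 116.8 216.2] yaw 1.837 tilt 0.0204 t 18.15 w 25.8 F [ 0.3 -0.1 -1.4] Mo [-0.   -0.07  0.02] q [ 0.2   0.29  1.84  0.01  1.02 -1.64]
total tool shift cm [ 0.39 -0.05  3.62] turn -0.4 rows 1
[[[0.42,-0.11,3.62],np.float64(-0.4)]]
[-0.0203  0.0022 -0.9998]
```

Now a medium descent to just above the head.

Request:
{"op": "arm_command", "data": {
  "increments": [
    [[0.2,0,2],-0.2],
    [[0.2,0,2.5],-0.2],
    [[0,0,1],0],
    [[0,0,0],0],
    [[0,0,0],0]
  ]
}}

```text
t: 18.65
ee_pos: [512.7, 121.5, 161.9]
orientation: [-1.89, -2.492, 0.01]
ft_force: [-0.2, 1.0, -1.6]
width: 26.1
```

```bash
python3 - <<'E'
from h import *
go([509.2,120.5,145],1.843)
print(st()[1][:,2].round(4))
cv2.imwrite("pics/s5.png",get_image("side")[:,:,::-1])
crop("pics/s5.png","pics/s5b.png",215,110,295,200,8)
E
```

```text
now [512.7 121.5 161.9] yaw 1.844 tilt 0.0153 t 18.65 w 26.1 F [-0.2  1.  -1.6] Mo [ 0.09 -0.04  0.04] q [ 0.21  0.37  1.88  0.01  0.9  -1.64]
total tool shift cm [-0.01 -0.34  1.7 ] turn 0.0 rows 1
[[[-0.0,-0.37,1.69],np.float64(0.0)]]
[-0.015   0.0032 -0.9999]
```

View pics/s5b.png

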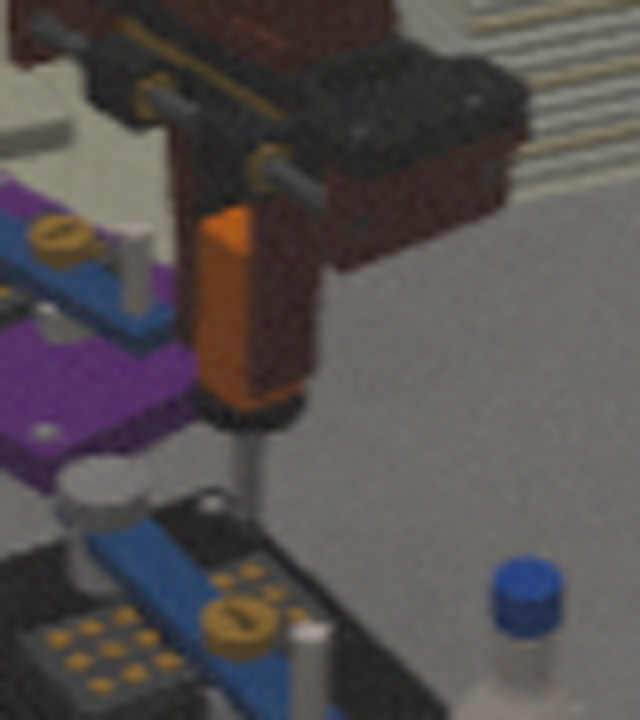

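```bash
cat >> h.py <<'E'
def tip(): 
    o,M,y=st(); return o["ee_pos"]+M[:,2]*67.5
E
python3 - <<'E'
from h import *
f=lambda P:((proj("side",P)-[215,110]+.5)*8-.5).round(1)
o,M,y=st();p=o["ee_pos"]
print("tip",tip(),f(tip()),"shank top, disc bottom",f(p+M[:,2]*17.5),"disc",f(p+M[:,2]*14.5))
print("head",f([509.2,120.6,63]),"pin top",f([515.4,75.7,87]),"pivot",f([496.5,214.4,62]))
im=cv2.imread("pics/s5.png")
b=im[158:180,236:256].astype(int)
print(b[:,:,2]);
E
```

```text
tip [511.88208068 121.68343161  94.64691634] [[239.2 536.1]] shank top, disc bottom [[241.3 408.4]] disc [[241.4 400.5]]
head [[233.2 616.7]] pin top [[304.9 630.1]] pivot [[ 98.2 480.7]]
[[ 81  83  65  51  66  88 100 101  98  91  66  57  52  64  73  82  88  92
  106 105]
 [ 71  63  49  44  41  51  85  99 100  92  76  65  82  92  82  59  52  83
  103 108]
 [ 47  55  53  40  39  44  53  71  92 100  96  83  65  56  47  41  42  83
  108 105]
 [ 52  55  57  44  37  38  40  34  55  63  59  47  45  40  40  41  64  94
  106 109]
 [ 57  56  54  62  55  34  41  30  39  33  38  30  37  39  38  54  85 110
  108 107]
 [ 55  65  94 108 105  87  47  43  34  37  39  40  35  46  59  88 105 108
  107 108]
 [ 91 107 106 108 107 109 107  95  68  60  63  63  87 104 103 105 103 107
  107 105]
 [110 108 106 108 108 107 105 100  81  73  69  76  94 107 109 108 109 107
  108 107]
 [112 108 106 108 105 109 107 102  84  74  68  77  99 109 110 107 105 108
  105 108]
 [105 109 105 109 110 107 106 102  87  74  70  82 102 109 107 106 105 107
  110 113]
 [112 104 109 108 108 105 108  99  83  78  69  87 103 112 111 
[... 258 characters left out ...]
 112 107
  108 108]
 [ 84  67  50  52  88 115  97  68  68  71  72  86 106 109 109 107 109 106
  111 108]
 [ 46  43  38  54  89 106  89  73  73  71  69  82 102 109 107 107 106 107
  108 109]
 [ 40  36  39  42  48  52  50  51  67  72  67  87 107 105 106 110 109 109
  108 108]
 [ 40  37  40  41  39  41  39  43  45  53  47  74  98 113 109 105 109 107
  108 106]
 [ 40  42  41  41  39  37  30  41  41  50  47  53  87 107 105 106 107 108
  108 105]
 [ 44  38  36  37  40  36  38  35  36  38  42  43  48  87 108 110 110 106
  108 106]
 [ 46  43  37  37  40  40  41  40  41  36  35  42  38  52  83 107 110 108
  105 107]
 [ 49  43  43  44  35  42  39  41  42  48  62  69  56  39  50  85 109 110
  106 107]]
```

```bash
python3 - <<'E'
from h import *
im=cv2.imread("pics/s5.png").astype(int)
b=im[180:196,236:254]; r=np.clip(b[:,:,2]-b[:,:,0]-20,0,None)
print(r)
E
```

```text
[[ 0  0  0  0  0  0  0  0  0  0 12  0  0  0  0  0  0  0]
 [ 0  0  0  0  0  0  0  0  0 34 56 38  0  0  0  0  0  0]
 [ 0  0  0  0  0  0 58 43  4  0 12  0  0  0  0  0  0  0]
 [ 0  0  0  0  0  0  1 24  0  0  0  0 15 18  4  0  0  0]
 [ 0  0  0  0  0  0  0 10 17 15  7  4 34 50 21  0  0  0]
 [ 0  0  0  0  0 14 45 45 57 58 58 51 29  1  0  0  0  0]
 [ 0  0  0  0  2 56 51 32 33 43 59 58 60 32  5 35 41  3]
 [ 0  0  0  0  8 60 60 58 40 17 33 45 55 33  0 24 32 15]
 [ 0  0  0  0  0 55 55 55 48 27 28 50 54 21  0  0  0  0]
 [ 0  0  0  0  0 35 48 63 61 63 57 45 33  3  0  0  0  0]
 [ 0  0  0  0  0 21 23 26 26 23 27 22  9  0  0  0  0  0]
 [ 2  0  0  0  0  0 19 17 16 20 19 14  0  0  0  0  0  0]
 [51 16  0  0  0  0  0  0  0  0  0  0  0  0  0  0  0  0]
 [27  0  0  0  0  0  0  0  0  0  0  0  0  0  0  0  0  0]
 [ 0  0  0  0  0  0  0  0  0  0  0  0  0  0  0  0  0  0]
 [ 0  0  0  0  0  0  0  0  0  0  0  0  0  0  0  0  0  0]]
```

Request:
{"op": "arm_command", "data": {
  "increments": [
    [[0,-0.2,0.8],0],
    [[0,-0.2,0.8],0],
    [[0,0,0.3],0],
    [[0,0,0],0],
    [[0,0,0],0]
  ]
}}

```text
t: 19.2
ee_pos: [509.8, 120.5, 143.5]
orientation: [-1.892, -2.494, 0.006]
ft_force: [0.1, 0.4, -1.3]
width: 25.9
```

```bash
cat >> h.py <<'E'
def chk(T=(509.2,120.6),z=None,yaw=1.843):
    o,M,y=st(); t=tip(); d=np.array([T[0],T[1],t[2] if z is None else z])-t
    print("tip",t.round(1),"tool shift cm",(M.T@d/10).round(2),"yaw",round(y,3),"turn",round(np.degrees(y-yaw),1),"zax",M[:,2].round(4),"F",np.round(o["ft_force"],1),"Mo",np.round(o["moment"],2),"w",round(o["width"],1),"t",round(o["t"],2),"q6",round(o["qpos"][5],2))
E
python3 - <<'E'
from h import *
chk()
E
```

```text
tip [509.  120.7  76. ] tool shift cm [-0.02  0.02 -0.  ] yaw 1.843 turn 0.0 zax [-0.0113  0.004  -0.9999] F [ 0.1  0.4 -1.3] Mo [ 0.03 -0.03  0.01] w 25.9 t 19.2 q6 -1.64
```

Request:
{"op": "arm_command", "data": {
  "increments": [
    [[0,0,0.3],0],
    [[0,0,0.4],0],
    [[0,0,0.2],0],
    [[0,0,0],0],
    [[0,0,0],0]
  ]
}}

```text
t: 19.7
ee_pos: [510.0, 120.6, 134.0]
orientation: [-1.892, -2.494, 0.005]
ft_force: [0.3, 0.1, -2.2]
width: 26.4
```

```bash
python3 - <<'E'
from h import *
chk()
E
```

```text
tip [509.3 120.9  66.5] tool shift cm [-0.03 -0.02 -0.  ] yaw 1.843 turn 0.0 zax [-0.0106  0.0041 -0.9999] F [ 0.3  0.1 -2.2] Mo [ 0.09  0.03 -0.01] w 26.4 t 19.7 q6 -1.64
```

Request:
{"op": "arm_command", "data": {
  "increments": [
    [[0,0,0.2],0],
    [[0,0,0.2],0],
    [[0,0,0.2],0],
    [[0,0,0],0]
  ]
}}

```text
t: 20.1
ee_pos: [509.8, 120.5, 127.7]
orientation: [-1.892, -2.494, 0.006]
ft_force: [-0.2, -0.4, -1.6]
width: 26.1
```

```bash
python3 - <<'E'
from h import *
chk()
E
```

```text
tip [509.1 120.7  60.2] tool shift cm [-0.02  0.01 -0.  ] yaw 1.843 turn 0.0 zax [-0.0109  0.0038 -0.9999] F [-0.2 -0.4 -1.6] Mo [-0.02 -0.02 -0.06] w 26.1 t 20.1 q6 -1.64
```

Request:
{"op": "arm_command", "data": {
  "increments": [
    [[0,0,0.2],0],
    [[0,0,0.15],0],
    [[0,0,0.1],0],
    [[0,0,0],0]
  ]
}}

```text
t: 20.5
ee_pos: [509.8, 119.9, 124.0]
orientation: [-1.892, -2.495, 0.007]
ft_force: [-2.2, -1.0, 3.4]
width: 25.9
```

```bash
python3 - <<'E'
from h import *
chk()
cv2.imwrite("pics/s6.png",get_image("side")[:,:,::-1])
crop("pics/s6.png","pics/s6b.png",215,120,295,210,8)
E
```

```text
tip [509.  120.1  56.5] tool shift cm [ 0.04  0.03 -0.  ] yaw 1.844 turn 0.0 zax [-0.0112  0.0029 -0.9999] F [-2.2 -1.   3.4] Mo [-0.23  0.55 -0.  ] w 25.9 t 20.5 q6 -1.64
```

View pics/s6b.png

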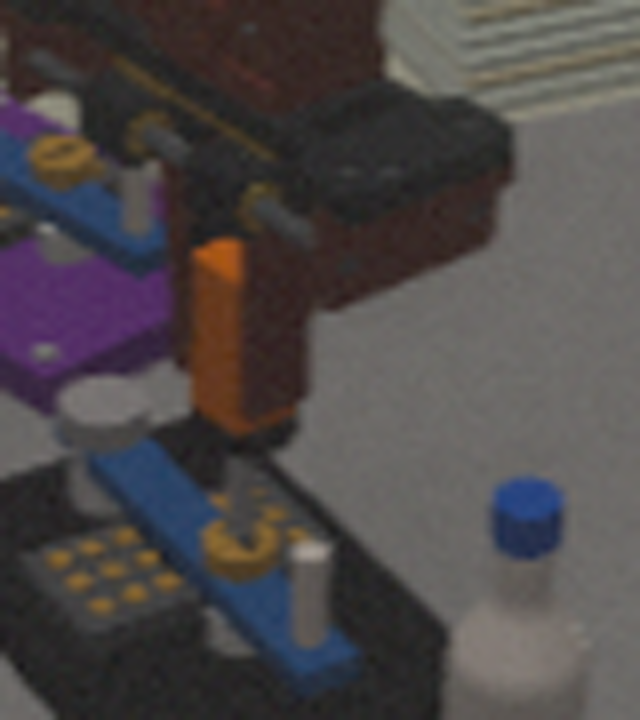

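Request:
{"op": "arm_command", "data": {
  "increments": [
    [[0,0,0],0],
    [[0,0,0],0],
    [[0,0,0.02],3],
    [[0,0,0.02],4],
    [[0,0,0.02],4],
    [[0,0,0.02],4],
    [[0,0,0.02],4],
    [[0,0,0.02],4]
  ]
}}

```text
t: 21.35
ee_pos: [508.8, 120.2, 124.0]
orientation: [-2.366, -2.05, 0.012]
ft_force: [-2.0, -1.4, 2.6]
width: 25.7
```

```bash
python3 - <<'E'
from h import *
chk()
E
```

```text
tip [508.  120.4  56.5] tool shift cm [ 0.03  0.12 -0.  ] yaw 1.428 turn -23.8 zax [-0.013   0.0033 -0.9999] F [-2.  -1.4  2.6] Mo [-0.21  0.27  0.1 ] w 25.7 t 21.35 q6 -1.23
```

Request:
{"op": "arm_command", "data": {
  "increments": [
    [[0,0.03,0.02],4],
    [[0,0.03,0.02],4],
    [[0,0.02,0.02],4],
    [[0,0.02,0.02],4],
    [[0,0,0.02],4],
    [[0,0,0.02],4],
    [[0,0,0.02],4],
    [[0,0,0.02],4]
  ]
}}

```text
t: 22.15
ee_pos: [509.8, 120.8, 122.8]
orientation: [-2.856, -1.286, 0.016]
ft_force: [-2.1, -1.1, 2.9]
width: 25.7
```

```bash
python3 - <<'E'
from h import *
chk()
E
```

```text
tip [509.  121.1  55.4] tool shift cm [-0.03  0.05 -0.  ] yaw 0.846 turn -57.1 zax [-0.0129  0.0043 -0.9999] F [-2.1 -1.1  2.9] Mo [-0.35  0.28  0.05] w 25.7 t 22.15 q6 -0.65
```

Request:
{"op": "arm_command", "data": {
  "increments": [
    [[0,0,0.02],4],
    [[0,0,0.02],4],
    [[0,0,0.02],4],
    [[0,0,0.02],4],
    [[0,0,0.02],4],
    [[0,0,0.02],4],
    [[0,0,0.02],4]
  ]
}}

```text
t: 22.85
ee_pos: [510.8, 120.9, 121.8]
orientation: [-3.091, -0.528, 0.016]
ft_force: [-0.7, -1.6, 3.1]
width: 25.8
```

```bash
python3 - <<'E'
from h import *
chk()
E
```

```text
tip [510.1 121.2  54.3] tool shift cm [-0.1   0.03  0.  ] yaw 0.338 turn -86.2 zax [-0.0109  0.0041 -0.9999] F [-0.7 -1.6  3.1] Mo [-0.41  0.27  0.08] w 25.8 t 22.85 q6 -0.14
```

Request:
{"op": "arm_command", "data": {
  "increments": [
    [[-0.03,0,0.02],3],
    [[-0.03,0,0.02],3],
    [[-0.03,0,0.02],3],
    [[0,0,0],3]
  ]
}}

```text
t: 23.25
ee_pos: [511.1, 120.8, 121.5]
orientation: [-3.131, -0.188, 0.013]
ft_force: [-0.9, -1.2, 1.4]
width: 26.1
```

```bash
python3 - <<'E'
from h import *
chk()
E
```

```text
tip [510.5 121.   54. ] tool shift cm [-0.14  0.03  0.  ] yaw 0.12 turn -98.7 zax [-0.0085  0.0042 -1.    ] F [-0.9 -1.2  1.4] Mo [-0.49  0.28  0.09] w 26.1 t 23.25 q6 0.08
```

Request:
{"op": "arm_command", "data": {
  "increments": [
    [[-0.03,0,0.02],3],
    [[-0.03,0,0.02],3],
    [[-0.03,0,0.02],3]
  ]
}}

```text
t: 23.55
ee_pos: [511.3, 120.7, 121.1]
orientation: [-3.137, 0.067, 0.01]
ft_force: [-0.7, -1.6, 2.6]
width: 25.7
```

```bash
python3 - <<'E'
from h import *
chk()
E
```

```text
tip [510.8 120.9  53.6] tool shift cm [-0.16  0.04  0.  ] yaw -0.043 turn -108.0 zax [-0.0062  0.004  -1.    ] F [-0.7 -1.6  2.6] Mo [-0.55  0.23  0.07] w 25.7 t 23.55 q6 0.24
```

Request:
{"op": "arm_command", "data": {
  "increments": [
    [[-0.06,0,0.02],3],
    [[-0.06,0,0.02],3],
    [[-0.06,0,0.02],3]
  ]
}}

```text
t: 23.85
ee_pos: [511.1, 120.6, 121.0]
orientation: [-3.122, 0.321, 0.005]
ft_force: [-0.2, -2.6, 3.8]
width: 25.9
```

```bash
python3 - <<'E'
from h import *
chk()
E
```

```text
tip [510.9 120.8  53.5] tool shift cm [-0.16  0.05  0.  ] yaw -0.205 turn -117.3 zax [-0.0027  0.0033 -1.    ] F [-0.2 -2.6  3.8] Mo [-0.58  0.19  0.26] w 25.9 t 23.85 q6 0.41
```

Request:
{"op": "arm_command", "data": {
  "increments": [
    [[-0.05,0,0.01],3],
    [[0,0,0],3]
  ]
}}

```text
t: 24.05
ee_pos: [511.4, 120.5, 121.1]
orientation: [-3.101, 0.488, 0.002]
ft_force: [-0.9, -1.1, 1.4]
width: 26.2
```

```bash
python3 - <<'E'
from h import *
chk()
E
```

```text
tip [511.4 120.7  53.6] tool shift cm [-0.2   0.08  0.  ] yaw -0.312 turn -123.5 zax [-9.0e-04  2.8e-03 -1.0e+00] F [-0.9 -1.1  1.4] Mo [-0.26  0.24  0.36] w 26.2 t 24.05 q6 0.52
```

Request:
{"op": "arm_command", "data": {
  "increments": [
    [[0,0,0],0],
    [[-0.05,0,0],-3],
    [[-0.05,0,0],-3],
    [[0,0,0],0]
  ]
}}

```text
t: 24.45
ee_pos: [511.3, 120.7, 121.0]
orientation: [-3.124, 0.312, -0.001]
ft_force: [-1.0, -1.1, 1.7]
width: 26.1
```

```bash
python3 - <<'E'
from h import *
chk()
cv2.imwrite("pics/s7.png",get_image("side")[:,:,::-1])
crop("pics/s7.png","pics/s7b.png",215,120,295,210,8)
E
```

```text
tip [511.3 120.8  53.5] tool shift cm [-0.2   0.07 -0.  ] yaw -0.199 turn -117.0 zax [ 8.0e-04  2.3e-03 -1.0e+00] F [-1.  -1.1  1.7] Mo [-0.41  0.36  0.15] w 26.1 t 24.45 q6 0.41
```

View pics/s7b.png

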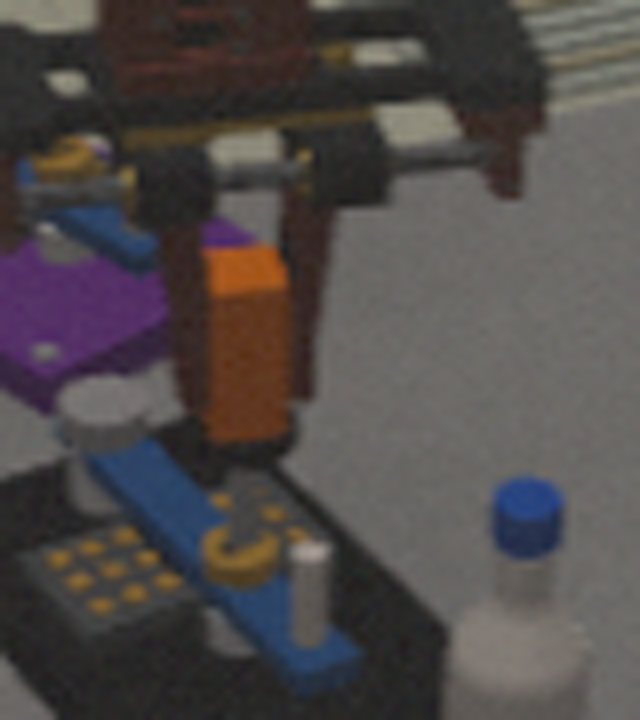

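Request:
{"op": "arm_command", "data": {
  "increments": [
    [[0,0,0],-3],
    [[0,0,-0.3],0],
    [[0,0,-0.5],0],
    [[0,0,-1],0],
    [[0,0,-1.5],0],
    [[0,0,-2],0],
    [[0,0,-2],0],
    [[0,0,-2],0],
    [[0,0,-1.5],0],
    [[0,0,-0.5],0],
    [[0,0,0],0],
    [[0,0,0],0]
  ]
}}

```text
t: 25.7
ee_pos: [511.7, 122.2, 243.8]
orientation: [-3.124, 0.251, -0.007]
ft_force: [-0.3, -0.3, -0.9]
width: 25.9
```

```bash
python3 - <<'E'
from h import *
chk()
cv2.imwrite("pics/s8.png",get_image("side")[:,:,::-1])
crop("pics/s8.png","pics/s8b.png",215,80,295,210,6)
go([477.5,-187,250],-0.2)
E
```

```text
tip [512.1 122.7 176.3] tool shift cm [-0.25  0.25 -0.  ] yaw -0.16 turn -114.8 zax [ 0.005   0.0069 -1.    ] F [-0.3 -0.3 -0.9] Mo [-0.04  0.05  0.  ] w 25.9 t 25.7 q6 0.37
now [511.6 122.1 243.6] yaw -0.16 tilt 0.0082 t 25.75 w 25.6 F [-0.2 -0.3 -0.9] Mo [-0.04  0.1  -0.02] q [0.21 0.25 1.83 0.01 1.05 0.37]
total tool shift cm [ 1.56 31.06 -0.87] turn 2.3 rows 8
[[[0.19,3.88,-0.08],np.float64(0.3)],[[0.21,3.88,-0.08],np.float64(0.3)],[[0.23,3.88,-0.08],np.float64(0.3)],[[0.25,3.88,-0.08],np.float64(0.3)],[[0.27,3.88,-0.08],np.float64(0.3)],[[0.29,3.88,-0.08],np.float64(0.3)],[[0.31,3.88,-0.08],np.float64(0.3)],[[0.33,3.87,-0.08],np.float64(0.3)]]
```

View pics/s8b.png

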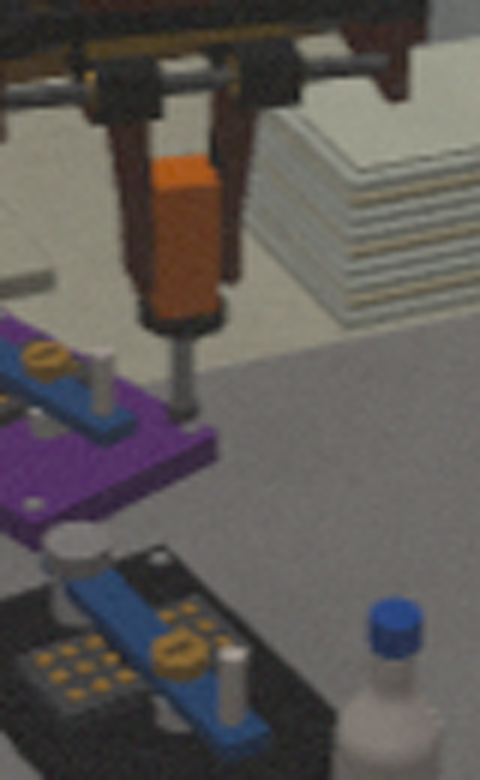

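Request:
{"op": "arm_command", "data": {
  "increments": [
    [[0.1,1.5,-0.1],0.2],
    [[0.1,2.2,-0.1],0.2],
    [[0.1,2.2,-0.1],0.2],
    [[0.1,2.2,-0.1],0.2],
    [[0.1,2.2,-0.1],0.2],
    [[0.1,2.2,-0.1],0.2],
    [[0.1,2.2,-0.1],0.2],
    [[0.1,2.2,-0.1],0.2],
    [[0.1,2.2,-0.1],0.2],
    [[0.1,2.2,-0.1],0.2],
    [[0.1,2.2,0],0.2],
    [[0.1,2,0],0],
    [[0.1,1.2,0],0],
    [[0,0,0],0],
    [[0,0,0],0]
  ]
}}

```text
t: 27.25
ee_pos: [463.3, -162.5, 241.5]
orientation: [-3.119, 0.321, 0.03]
ft_force: [0.0, -0.0, -0.7]
width: 25.8
```

```bash
python3 - <<'E'
from h import *
chk((477.2,-187.2),yaw=-0.2)
cv2.imwrite("pics/t9.png",get_image("top")[:,:,::-1])
cv2.imwrite("pics/s9.png",get_image("side")[:,:,::-1])
crop("pics/t9.png","pics/t9a.png",170,125,270,240,5)
crop("pics/s9.png","pics/s9b.png",230,130,330,290,5)
im=cv2.imread("pics/t9.png").astype(float)
x0,y0=222,187; b=im[y0:y0+17,x0:x0+17]
m=(b[:,:,2]-b[:,:,0]>50); ys,xs=np.nonzero(m);cx,cy=xs.mean(),ys.mean();W=[];P=[]
for y in range(17):
  for x in range(17):
    if np.hypot(x-cx,y-cy)<4.3:
      W.append(max(0,150-b[y,x,2]));P.append(bp("top",(x+x0,y+y0),60)[:2])
W=np.array(W);P=np.array(P);c=(W[:,None]*P).sum(0)/W.sum();D=P-c
C=(D*W[:,None]).T@D/W.sum();e,V=np.linalg.eigh(C);print(c,e,np.arctan2(V[1,1],V[0,1]))
E
```

```text
tip [ 462.  -162.   174.1] tool shift cm [ 2.    2.16 -0.05] yaw -0.205 turn -0.3 zax [-0.0182  0.0075 -0.9998] F [ 0.  -0.  -0.7] Mo [-0.04  0.03 -0.04] w 25.8 t 27.25 q6 -0.16
[509.09108168 120.48377358] [ 1.35638721 13.94473962] -2.8748509459797087
```

View pics/t9a.png

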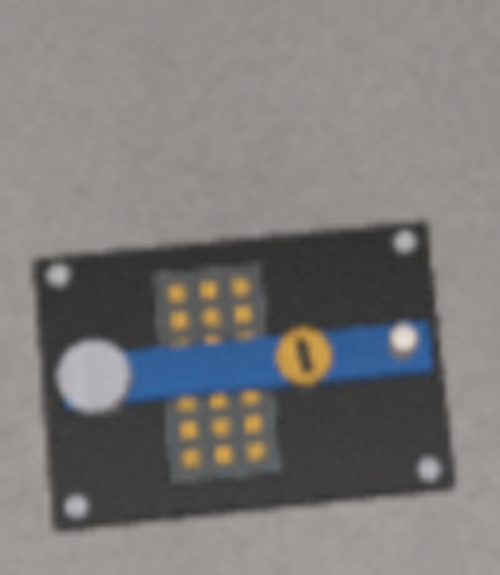

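View pics/s9b.png

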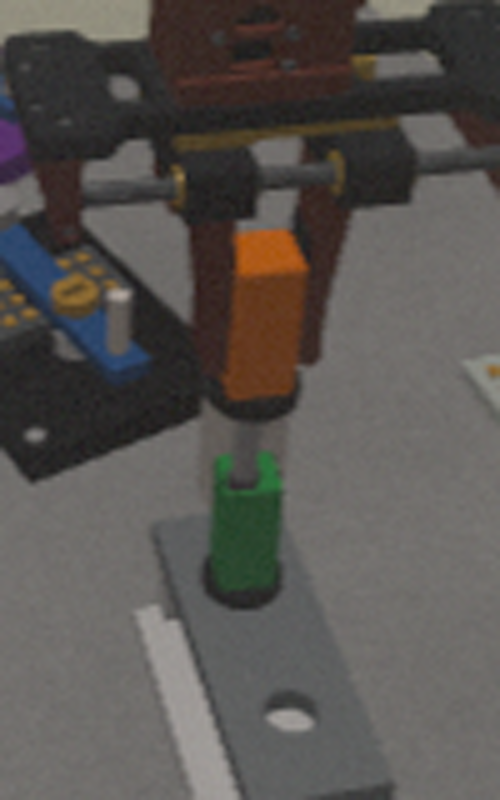

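Request:
{"op": "arm_command", "data": {
  "increments": [
    [[0.4,0.5,0],0],
    [[0.6,0.6,0],0],
    [[0.6,0.6,0],0],
    [[0.3,0.4,0],0],
    [[0.1,0.1,0],0],
    [[0,0,0],0]
  ]
}}

```text
t: 27.95
ee_pos: [481.2, -188.1, 241.3]
orientation: [-3.12, 0.314, 0.028]
ft_force: [0.1, 0.6, -1.8]
width: 25.8
```

```bash
python3 - <<'E'
from h import *
chk((477.2,-187.2),80,yaw=-0.2)
E
```

```text
tip [ 480.  -187.7  173.8] tool shift cm [-0.12  0.04  9.38] yaw -0.201 turn -0.0 zax [-0.0174  0.0072 -0.9998] F [ 0.1  0.6 -1.8] Mo [-0.07  0.06  0.01] w 25.8 t 27.95 q6 -0.2
```

Request:
{"op": "arm_command", "data": {
  "increments": [
    [[-0.1,0,1],0],
    [[-0.1,0,2],0],
    [[0,0,2],0],
    [[0,0,1.5],0],
    [[0,0,0.5],0],
    [[0,0,0],0],
    [[0,0,0],0]
  ]
}}

```text
t: 28.65
ee_pos: [476.4, -186.2, 166.9]
orientation: [-3.12, 0.314, 0.03]
ft_force: [-0.2, -0.5, -0.6]
width: 25.8
```

```bash
python3 - <<'E'
from h import *
chk((477.2,-187.2),80,yaw=-0.2)
cv2.imwrite("pics/s10.png",get_image("side")[:,:,::-1])
crop("pics/s10.png","pics/s10b.png",230,150,330,290,5)
E
```

```text
tip [ 475.2 -185.7   99.4] tool shift cm [0.27 0.12 1.93] yaw -0.2 turn -0.0 zax [-0.0183  0.0078 -0.9998] F [-0.2 -0.5 -0.6] Mo [-0.07  0.03 -0.12] w 25.8 t 28.65 q6 -0.2
```

View pics/s10b.png

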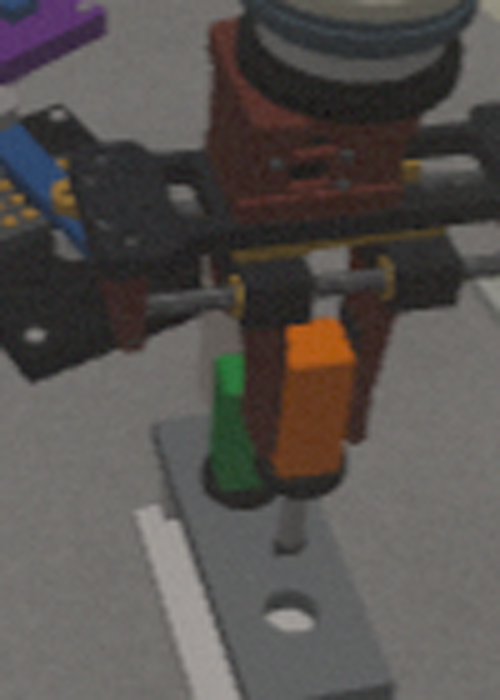

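Request:
{"op": "arm_command", "data": {
  "increments": [
    [[0.1,0.1,0.7],0],
    [[0.1,0.1,0.8],0],
    [[0.1,0,0.4],0],
    [[0,0,0],0],
    [[0,0,0],0]
  ]
}}

```text
t: 29.2
ee_pos: [480.2, -189.4, 147.9]
orientation: [-3.121, 0.314, 0.024]
ft_force: [0.1, 0.4, -1.0]
width: 25.7
```

```bash
python3 - <<'E'
from h import *
chk((477.2,-187.2),50,yaw=-0.2)
E
```

```text
tip [ 479.2 -189.    80.4] tool shift cm [-0.18 -0.13  3.04] yaw -0.2 turn -0.0 zax [-0.0147  0.0063 -0.9999] F [ 0.1  0.4 -1. ] Mo [-0.03  0.09 -0.03] w 25.7 t 29.2 q6 -0.2
```

Request:
{"op": "arm_command", "data": {
  "increments": [
    [[-0.1,-0.1,0.5],0],
    [[-0.1,-0.1,0.5],0],
    [[0,0,0.5],0],
    [[0,0,0.5],0],
    [[0,0,0.3],0],
    [[0,0,0],0],
    [[0,0,0],0]
  ]
}}

```text
t: 29.9
ee_pos: [478.0, -186.6, 122.8]
orientation: [-3.121, 0.314, 0.024]
ft_force: [-0.3, 0.5, -0.6]
width: 25.9
```

```bash
python3 - <<'E'
from h import *
chk((477.2,-187.2),20,yaw=-0.2)
E
```

```text
tip [ 477.  -186.2   55.3] tool shift cm [0.1  0.11 3.53] yaw -0.2 turn -0.0 zax [-0.015   0.0064 -0.9999] F [-0.3  0.5 -0.6] Mo [-0.04  0.08 -0.03] w 25.9 t 29.9 q6 -0.2
```

Request:
{"op": "arm_command", "data": {
  "increments": [
    [[0,0.05,0.6],0],
    [[0,0.05,0.8],0],
    [[0,0,0.8],0],
    [[0,0,0.6],0],
    [[0,0,0.3],0],
    [[0,0,0.1],0],
    [[0,0,0],0],
    [[0,0,0],0]
  ]
}}

```text
t: 30.7
ee_pos: [477.4, -187.5, 87.7]
orientation: [-3.121, 0.314, 0.025]
ft_force: [-0.8, -0.5, -1.4]
width: 26.0
```

```bash
python3 - <<'E'
from h import *
chk((477.2,-187.2),17,yaw=-0.2)
E
```

```text
tip [ 476.3 -187.1   20.2] tool shift cm [ 0.09 -0.    0.32] yaw -0.2 turn -0.0 zax [-0.0152  0.0065 -0.9999] F [-0.8 -0.5 -1.4] Mo [-0.02  0.07  0.02] w 26.0 t 30.7 q6 -0.2
```

Request:
{"op": "arm_command", "data": {
  "increments": [
    [[0.05,0,0.1],0],
    [[0,0,0.1],0],
    [[0,0,0.1],0],
    [[0,0,0.05],0],
    [[0,0,0],0]
  ]
}}

```text
t: 31.2
ee_pos: [478.4, -187.8, 84.7]
orientation: [-3.121, 0.314, 0.022]
ft_force: [0.9, -1.0, -1.0]
width: 25.9
```

```bash
python3 - <<'E'
from h import *
chk((477.2,-187.2),17,yaw=-0.2)
E
```

```text
tip [ 477.5 -187.4   17.2] tool shift cm [-0.03 -0.02  0.02] yaw -0.2 turn -0.0 zax [-0.0136  0.0058 -0.9999] F [ 0.9 -1.  -1. ] Mo [-0.07  0.05 -0.  ] w 25.9 t 31.2 q6 -0.2
```

Request:
{"op": "arm_command", "data": {
  "increments": [
    [[0,0,0.08],0],
    [[0,0,0],0]
  ]
}}

```text
t: 31.4
ee_pos: [478.6, -187.9, 84.7]
orientation: [-3.121, 0.314, 0.022]
ft_force: [0.0, 0.0, -1.3]
width: 25.7
```

Request:
{"op": "arm_command", "data": {
  "increments": [
    [[0,0,0],0],
    [[0,0,0],0],
    [[0,0,0],0],
    [[0,0,0],0],
    [[0,0,0],0]
  ],
  "gripper": 0.7
}}

```text
t: 31.9
ee_pos: [479.0, -188.1, 84.9]
orientation: [-3.122, 0.314, 0.02]
ft_force: [-0.1, -0.3, 0.2]
width: 60.6
```

```bash
python3 - <<'E'
from h import *
chk((477.2,-187.2),17,yaw=-0.2)
cv2.imwrite("pics/s11.png",get_image("side")[:,:,::-1])
crop("pics/s11.png","pics/s11b.png",230,150,330,290,5)
E
```

```text
tip [ 478.2 -187.7   17.4] tool shift cm [-0.11 -0.03  0.04] yaw -0.2 turn -0.0 zax [-0.0123  0.0053 -0.9999] F [-0.1 -0.3  0.2] Mo [-0.04  0.05 -0.  ] w 60.6 t 31.9 q6 -0.2
```

View pics/s11b.png

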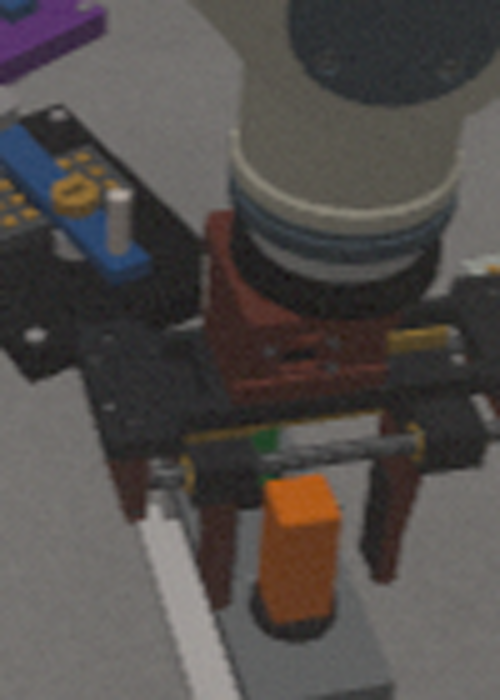

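Released; the driver stands clear of both fingers. Retreat straight up.

Request:
{"op": "arm_command", "data": {
  "increments": [
    [[0,0,-0.5],0],
    [[0,0,-1],0],
    [[0,0,-1.5],0],
    [[0,0,-2],0],
    [[0,0,-2],0],
    [[0,0,-2],0],
    [[0,0,-2],0],
    [[0,0,-2],0],
    [[0,0,-1],0],
    [[0,0,0],0]
  ]
}}

```text
t: 32.95
ee_pos: [480.8, -188.8, 236.4]
orientation: [-3.123, 0.314, 0.016]
ft_force: [-1.0, 0.5, 0.3]
width: 61.6
```

Request:
{"op": "arm_command", "data": {
  "increments": [
    [[-1,2,-2],0],
    [[-1,3,-3],0],
    [[-1,3,-3],0],
    [[-1,3,-3],0],
    [[-1,3,-2],0],
    [[0,1.5,0],0],
    [[0,0,0],0],
    [[0,0,0],0]
  ]
}}

```text
t: 33.75
ee_pos: [397.5, -333.6, 363.7]
orientation: [-3.118, 0.311, 0.031]
ft_force: [-0.2, 0.4, -0.2]
width: 61.5
```

```bash
python3 - <<'E'
from h import *
chk()
for n in("side","top"): cv2.imwrite(f"pics/{n}12.png",get_image(n)[:,:,::-1])
crop("pics/side12.png","pics/s12b.png",195,145,365,310,4)
crop("pics/top12.png","pics/t12b.png",170,90,400,245,3.4)
E
```

```text
tip [ 396.2 -332.9  296.2] tool shift cm [  2.13 -46.69   0.25] yaw -0.199 turn -117.0 zax [-0.0189  0.0102 -0.9998] F [-0.2  0.4 -0.2] Mo [-0.06  0.02  0.04] w 61.5 t 33.75 q6 -0.52
```

View pics/s12b.png

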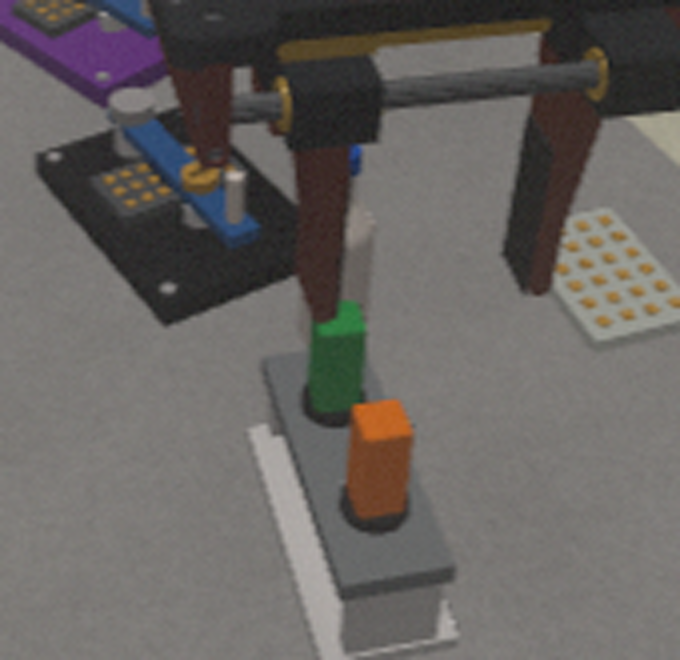

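View pics/t12b.png

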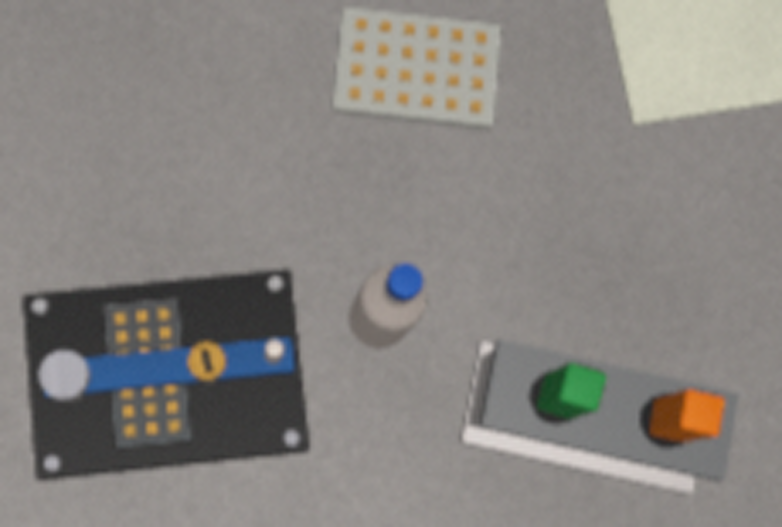

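```bash
python3 - <<'E'
from workcell import *
print(close_job())
E
```

```text
the job is handed in; nothing more can be done
None
```

The job is handed in at about 34 s of the 72 s; close_job reports no verdict, so the result below rests on my own checks.

- **Strap:** I pinched the white pin and swung it to the hard stop. In the last top picture the strap still lies shut over the carrier.
- **Screw:** The blade went about 6 mm down into the slot and touched the floor lightly, with the tool tilted about 0.012 rad. I turned it clockwise until the twisting moment climbed from about 0.08 to 0.36 N m. The wrist then stood about 0.5 rad further round than the slot. I put this down to blade slack and the handle slipping in the grip; I did not settle which. The picture after lifting out put the slot at -2.875 rad. Home would be -2.865 rad, if my estimate of how the slot angle relates to the screw joint holds. The screw sank about 3 mm, as expected.
- **Driver:** It is back in its own hole, and the picture shows it upright. The last reading before release put its tip at 17.2 mm, within 1 mm of the hole's axis, and the handle top is within a fraction of a pixel of where it started. The handle is turned slightly from where it was.
- **Left alone:** The bottle, chip tray and green driver look unmoved in both views, and the arm is clear of everything.

**Disagreement:** The side camera read about 1 pixel to the right of everything I compared. I treated it as a constant offset and worked from the relative positions.

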